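# Push the bottle carrier over the rim into the sheet tray

### The job

Move the carrier of filled glass bottles into the free lane of the sheet tray without carrying it, one end always resting on bench or tray: raise its leading end and rest it on the tray's near rim with the trailing end still on the bench, then push it from behind, at its trailing handle, over the rim and let it down gently inside. Push it on, square against the tray's far end, and go on until the loose tray is felt to stand firmly against its stops (it slides at 8 N; press with about 18 N, never 25), then leave it flat on the tray floor with the hand away. It is glass: do not drop, ram or tip it steeply, and leave the other things as they stand.

Things in the scene. Friction and masses are not known exactly. Their poses are not given: they have to be found in the camera images.
- carrier_center (a point): Bottle carrier, to be moved: open stainless box 120 mm wide (x), 176 long (y), walls 37 high, flat underside with 4 mm round lower edges; six small capped bottles wedged in it reach 80 mm up. A bar handle stands over each end. 0.5 to 1 kg, mass centre in the middle, about 35 mm up. Point: its centre, 40 mm above the underside; +y towards the leading end (nearest the tray), z up.
- carrier_front_bar (a point): Middle of the leading handle: round bar 10 mm thick, 80 long along the carrier's x, axis 105 mm above the underside and 84 ahead (+y) of the middle, on posts 45 mm either side. The nearest bottle is 19 mm inwards and its cap 25 mm lower; else free all round. The bar can turn between gripping fingers as the carrier tips.
- carrier_rear_bar (a point): Middle of the trailing handle bar, like the leading one but 84 mm behind (-y) the carrier's middle.
- carrier_front_foot (a point): Middle of the lower edge of the carrier's leading end: at the underside, 88 mm ahead of the middle.
- carrier_rear_foot (a point): Middle of the lower edge of the carrier's trailing end: at the underside, 88 mm behind the middle.
- tray: Stainless sheet tray. Origin: centre of its underside; +y is the way the carrier goes (near rim to far end), x across. Floor 3 mm thick; walls end in a bead of 4 mm radius, its top 24 mm up. Bead centre lines at y = -210 (near) and +210 mm (far end), x = +-155. Free lane centred at x = -70 mm; bottles on the +x side. Lies loose between side guides: a push of 8 N slides it along y until it meets its stops.
- tray_end: Far end wall of the tray with its bead: 310 mm long, 24 high. Where the tray's stops are beyond it is not measured: 6 to 28 mm of play at the start, to be felt. Origin below its middle on the bead's centre line; the bead's inner face, 4 mm before it (-y), is what the carrier's leading end comes up against.
- tray_sill (a point): Top of the near rim's bead (24 mm above the bench) in the middle of the free lane; axes as the tray's. The bare steel of carrier, bench and tray slides with a friction of about 0.3 to 0.4.
- bottle0: Filled square bottle, 52 x 52 x 137 mm, 0.3 kg, standing loose in the tray beside the lane; origin at the centre of its underside. Leave alone.
- bottle1: Another such bottle in the tray. Leave alone.
- bottle2: Another such bottle in the tray. Leave alone.
- funnel: Steel funnel, 120 mm across, 100 mm high, standing mouth down on the bench; origin at the centre of its underside. Leave alone.
- label_roll: Roll of white labels, 76 mm across, 45 mm high, lying flat on the bench; origin at the centre of its underside. Leave alone.
- jar: Glass jar with metal lid, 64 mm across, 85 mm high; origin at the centre of its underside. Leave alone.
- cap: One loose aluminium screw cap, 38 mm across, 18 mm high, on the bench; origin at the centre of its underside. Leave alone.
Not all that is in view belongs to the job. What is shaped like the part that bears carrier_center but green is not meant.

How it is judged:
By the outcome, as a careful person would: the job done as asked, in the order asked, and still so for the second after the job is handed in, with the robot touching nothing.
It also fails if it takes over 72 s, if anything falls off the work surface, if the arm or the gripper's body presses on something with over 40 N, if the wrist force passes 120 N, or if a joint passes its speed limit or range.

### The arm

A 6-joint arm with a two-finger parallel gripper is mounted at the origin on the work surface. World frame = base frame: x ahead of the robot, y to its left, z up, the work surface at z = 0. Lengths are in m, angles in degrees, forces in N, time in s.
With the tool pointing down it reaches from about 0.3 to 0.75 m from the base axis. Payload 8.5 kg.
Tool frame: the origin (TCP) lies midway between the tips of the shut fingers; the grasp point (between the pads) lies 19 mm behind it; y points along the fingers, z is the direction in which the jaws open and shut, and the axes are right-handed (so a half turn about y gives the same grasp; the last joint's range is limited). The gripper opens to 85 mm and grips with 20 to 120 N. Pads are 22 mm wide; open, the fingers measure 114 mm over their backs; the gripper's body (76 mm by 85 mm) begins 54 mm behind the grasp point. The pads swing forward as they close: fully open they stand 13 mm farther back than shut.
Start: joints at [60.258, 21.807, 74.336, -0, 83.858, -12.336], TCP at [0.165, 0.525, 0.231] pointing down, gripper open.
Joint ranges: [-178.18, 178.18], [-50.72, 133.34], [12.68, 142.11], [-81.47, 261.47], [9.98, 163.14], [-165.26, 165.26]. Speed limits (degrees/s): [136.94, 136.94, 180, 180, 180, 180].

### API

Orientations are given as a 3x3 rotation matrix whose columns are the frame's x, y, z axes.
In Python, from rig import status, imaging, job gives the robot as it stands. The module is installed in compiled form; this text tells all that it offers.
- The arm moves only by the tool jog_arm, never from a script. Its argument "rows" is a list of rows, each an object of numbers: "hand": the opening, from 0 (shut) to 1 (fully open); "dx", "dy", "dz": the shift along the tool's x, y, z in cm; "ax", "ay", "az": the turn, a rotation vector about the tool's x, y, z in degrees. In form: [{"hand": .., "dx": .., "dy": .., "dz": .., "ax": .., "ay": .., "az": ..}, ...]. A call has exactly 5 rows; each row shifts and turns the commanded pose from where the row before left it, along the tool's axes as they then stand; what a row does not reach is not made up. A row lasts 1/12 s, in which the tool goes at most 41.7 mm and 7.16 degrees, less where a joint would pass 70% of its speed; a pose out of reach is approached as far as the arm can. A call is refused whole if a number of a shift passes 4.17 or a number of a turn 7.16, either way. A call with a gripper value outside its range is refused whole. The fingers move at their own pace and stop on an object; "newtons" is the grip in N (left out, the last holds). Time passes only in rows, so rows that do not move let the fingers close, or fill a call up. It gives the time, the measured TCP pose, the force and the opening at its end, in the units of the state.
- status.observe(): the state, without advancing time (a new reading comes with each control period).
- imaging.get_image(name): name is "scene" or "top"; returns the picture (480x640x3 uint8, red, green, blue); there is no depth.
- imaging.camera_model(name): a dict with "K" (3x3 intrinsics, pixels), "distortion" ([k1, k2, p1, p2, k3] as OpenCV has them; the pictures are not rectified), "position" and "rotation" of the camera in the world. Camera axes: x right, y down, z forward; pixel columns grow to the right and rows downward; lengths in m; the calibration is good to about 2 mm. A picture is of the moment at which its call begins. camera_model takes no time and is no camera call.
- job.close_job(): hands the job in, once; it reports no verdict.
The state is a dict: "time_s": time; "q": joint angles; "qvel": joint speeds; "joint_efforts": joint torques, N m; "position": TCP position; "tool_rot": TCP orientation; "ft_force": force on the tool from outside, world axes, zero at the start; "wrist_torque": the same for the moment, N m; "grip_width": finger opening in m.
Only numpy, scipy, OpenCV 4.12 (cv2) and the standard library are available. Lean on these libraries where they do the work, as an engineer would, in place of code of your own. Each camera call takes 0.05 s, during which the arm holds its last target.

## Working session

There is one attempt and no reset: what is moved stays moved. The work goes in short steps, Python scripts to look and compute and a tool call to move; the robot and the scene stay as the last step left them, time stands still between calls to the robot, and variables do not carry over. Pictures are saved under pics/ and viewed, and the job is handed in when it is done.

Besides the shell and the picture viewer there is one more tool, called by a JSON object that holds its "api" and its "payload". jog_arm: Moves the arm, as the interface text tells. Its arguments: {"type":"object","properties":{"rows":{"type":"array"},"newtons":{"type":"number"}},"required":["rows"]}

```bash
mkdir -p pics; ls
python3 - <<'E'
from rig import status, imaging
import cv2
for n in("scene","top"):
    im=imaging.get_image(n); cv2.imwrite(f"pics/{n}0.png",im[:,:,::-1]); c=imaging.camera_model(n); print(n,c)
print(status.observe())
E
```

```text
pics
scene {'K': array([[601.68495116,   0.        , 318.8742809 ],
       [  0.        , 601.68495116, 242.55827113],
       [  0.        ,   0.        ,   1.        ]]), 'distortion': array([0.0456378, 0.       , 0.       , 0.       , 0.       ]), 'position': array([ 1.52834962, -0.16720202,  0.79317278]), 'rotation': array([[ 0.21332499,  0.55725969, -0.8024675 ],
       [ 0.97692912, -0.1131834 ,  0.18110497],
       [ 0.0100965 , -0.82258808, -0.56854807]])}
top {'K': array([[610.91027574,   0.        , 312.9224022 ],
       [  0.        , 610.91027574, 239.53604648],
       [  0.        ,   0.        ,   1.        ]]), 'distortion': array([-0.2064431,  0.       ,  0.       ,  0.       ,  0.       ]), 'position': array([0.22024229, 0.05308286, 1.64214318]), 'rotation': array([[-0.01939759, -0.98298924,  0.18263596],
       [-0.99971436,  0.02162019,  0.01018616],
       [-0.01396151, -0.1823862 , -0.98312784]])}
{'time_s': 0.1, 'q': array([ 6.02555119e+01,  2.18347787e+01,  7.43782739e+01,  7.33945231e-04,
        8.38584801e+01, -1.23360331e+01]), 'qvel': array([ 0.00110045,  0.0391086 , -0.0694312 , -0.08278557, -0.02736595,
       -0.05957252]), 'joint_efforts': array([ 3.36637750e-03, -4.49227417e+01, -2.31656277e+01, -2.35928528e-04,
        3.71790185e-03,  3.19213268e-05]), 'position': array([0.16441901, 0.52457613, 0.23080814]), 'tool_rot': array([[ 9.54195689e-01, -6.30470552e-04,  2.99182536e-01],
       [-2.99183070e-01, -1.07767002e-03,  9.54195121e-01],
       [-2.79171875e-04, -9.99999221e-01, -1.21693420e-03]]), 'ft_force': array([0.3275608 , 0.39337496, 0.69542318]), 'wrist_torque': array([-0.03744505, -0.03958884, -0.02715354]), 'grip_width': 0.08504821699995835}
```

View pics/scene0.png

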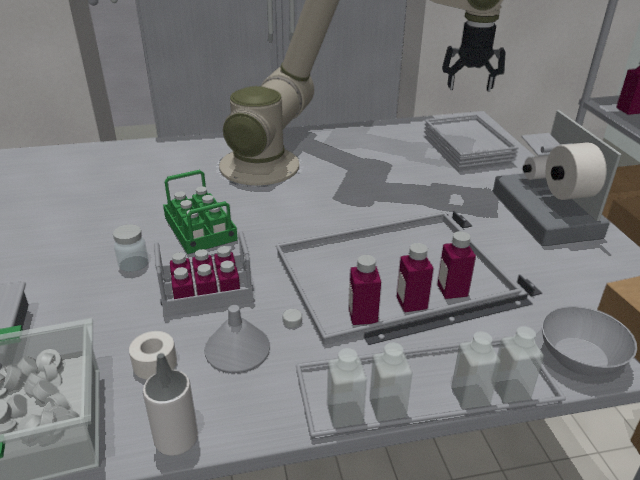

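View pics/top0.png

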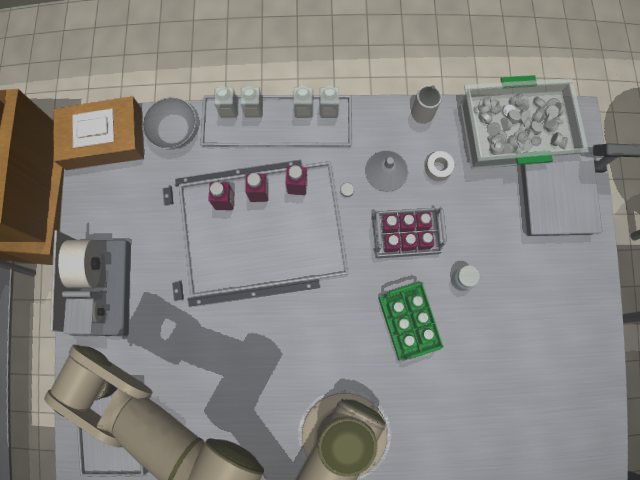

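Two things look like the carrier. One is the stainless carrier with dark red bottles, at top (408,232) and scene (203,275). The other is the green one, at top (410,322) and scene (200,215), which is not meant. I choose the stainless one and check it in a close crop.

Run:
```python
import cv2
t=cv2.imread("pics/top0.png"); s=cv2.imread("pics/scene0.png")
cv2.imwrite("pics/c1.png",cv2.resize(t[190:275,355:460],None,fx=7,fy=7,interpolation=cv2.INTER_CUBIC))
cv2.imwrite("pics/c2.png",cv2.resize(t[150:310,160:360],None,fx=3.7,fy=3.7,interpolation=cv2.INTER_CUBIC))
cv2.imwrite("pics/c3.png",cv2.resize(s[220:320,140:265],None,fx=6,fy=6,interpolation=cv2.INTER_CUBIC))
```

```text
(no output)
```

View pics/c1.png

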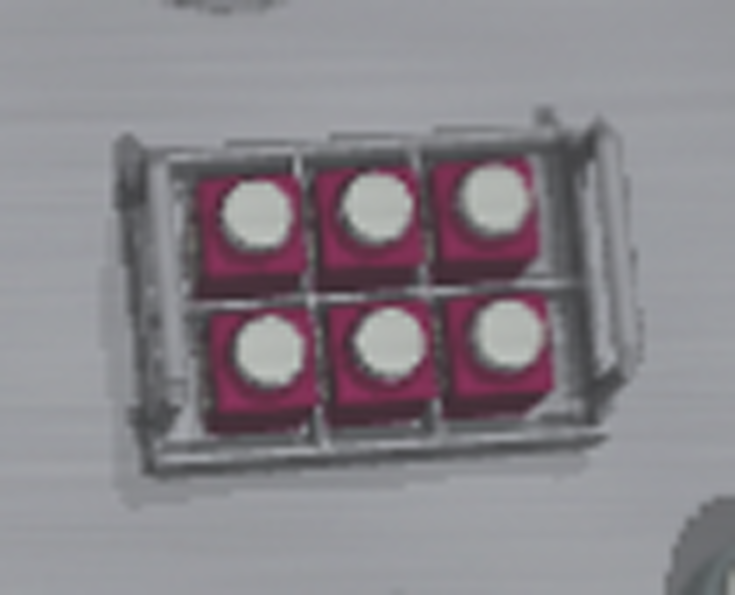

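View pics/c2.png

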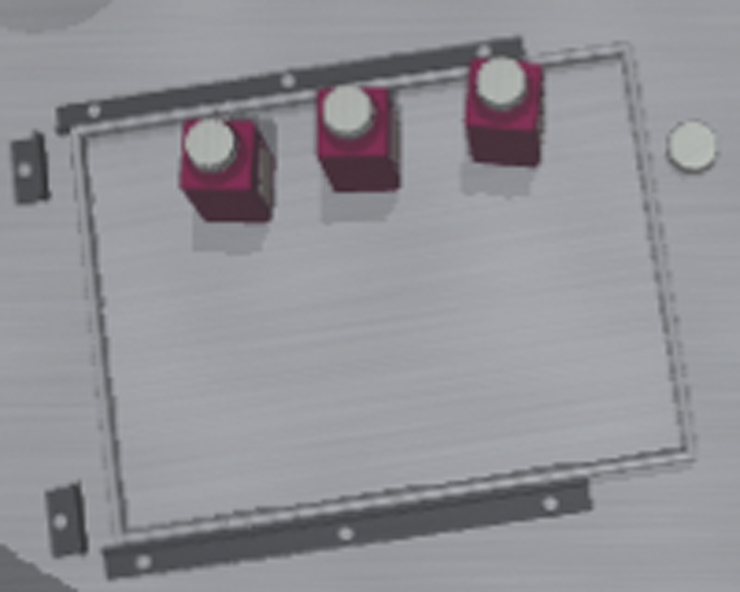

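View pics/c3.png

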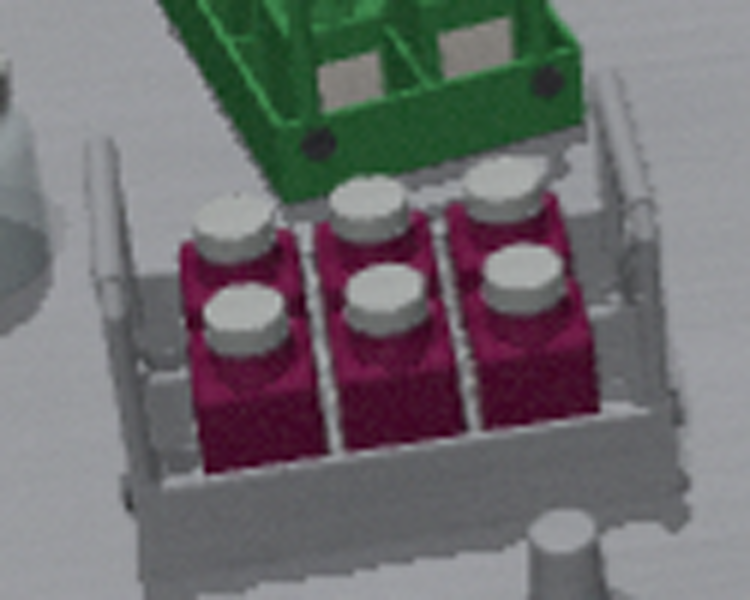

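The crop confirms it: a stainless box with red bottles and white caps, caps at top about (391,220) to (428,238). The tray's bead corners are in the second crop. Next I measure positions by casting rays.

```bash
cat > h.py <<'E'
import cv2, numpy as np
from rig import status, imaging
def ray(n,px):
    c=imaging.camera_model(n); u=cv2.undistortPoints(np.array(px,float).reshape(-1,1,2),c["K"],c["distortion"]).reshape(-1,2)
    d=np.c_[u,np.ones(len(u))]@np.array(c["rotation"]).T
    return np.array(c["position"]),d
def onz(n,px,z):
    p,d=ray(n,px); return p+d*((z-p[2])/d[:,2])[:,None]
def proj(n,P):
    c=imaging.camera_model(n); R=np.array(c["rotation"]).T; t=-R@c["position"]
    return cv2.projectPoints(np.array(P,float).reshape(-1,1,3),cv2.Rodrigues(R)[0],t,c["K"],np.array(c["distortion"]))[0].reshape(-1,2)
def caps(im,box):
    x0,y0,x1,y1=box; g=im[y0:y1,x0:x1].astype(int)
    m=((g.min(2)>180)&(np.ptp(g,axis=2)<30)).astype(np.uint8)
    n,l,s,c=cv2.connectedComponentsWithStats(m)
    return np.array([np.r_[c[i]+[x0,y0],s[i,4]] for i in range(1,n) if s[i,4]>15])
E
python3 - <<'E'
from h import *
t=cv2.imread("pics/top0.png")[:,:,::-1]; s=cv2.imread("pics/scene0.png")[:,:,::-1]
c=caps(t,(375,205,440,255)); print(c.round(1))
P=onz("top",c[:,:2],.080); print(P.round(4), P.mean(0))
c2=caps(s,(165,240,240,292)); print(c2.round(1))
# tray corners outer
cr=np.array([[80,132],[628,46],[691,457],[122,537]])/3.7+[160,150]
Q=onz("top",cr,.022); print(Q.round(4)); print([np.linalg.norm(Q[i]-Q[(i+1)%4]).round(4) for i in range(4)], Q.mean(0))
E
```

```text
[]Traceback (most recent call last):
  File "<stdin>", line 4, in <module>
IndexError: too many indices for array: array is 1-dimensional, but 2 were indexed
```

```bash
python3 - <<'E'
import h
from h import *
t=cv2.imread("pics/top0.png")[:,:,::-1]; s=cv2.imread("pics/scene0.png")[:,:,::-1]
print(t[220,391],t[238,410],t[215,440])
import re
src=open("h.py").read().replace("g.min(2)>180)&(np.ptp(g,axis=2)<30","g[:,:,1]>=172)&(g[:,:,1]>g[:,:,2]+4");open("h.py","w").write(src)
E
python3 - <<'E'
from h import *
t=cv2.imread("pics/top0.png")[:,:,::-1]; s=cv2.imread("pics/scene0.png")[:,:,::-1]
c=caps(t,(375,205,440,255)); print(c)
if len(c):
  P=onz("top",c[:,:2],.080); print(P.round(4), P.mean(0))
c2=caps(s,(165,240,240,292)); print(c2.round(1))
cr=np.array([[80,132],[628,46],[691,457],[122,537]])/3.7+[160,150]
Q=onz("top",cr,.022); print(Q.round(4)); print([np.linalg.norm(Q[i]-Q[(i+1)%4]).round(4) for i in range(4)], Q.mean(0))
E
```

```text
[178 183 178] [179 183 179] [120 121 124]
[]
[]
[[ 0.6817  0.4323  0.022 ]
 [ 0.7374  0.0191  0.022 ]
 [ 0.4269 -0.0187  0.022 ]
 [ 0.3764  0.395   0.022 ]]
[np.float64(0.417), np.float64(0.3128), np.float64(0.4168), np.float64(0.3075)] [0.55562669 0.20691483 0.022     ]
```

```bash
sed -i 's/g\[:,:,1\]>=172)&(g\[:,:,1\]>g\[:,:,2\]+4/g[:,:,1]>=150)\&(g[:,:,1]-g[:,:,0]>=2)\&(g[:,:,1]-g[:,:,2]>=1/' h.py
python3 - <<'E'
from h import *
t=cv2.imread("pics/top0.png")[:,:,::-1]; s=cv2.imread("pics/scene0.png")[:,:,::-1]
c=caps(t,(375,205,440,255)); print(c)
if len(c):
  P=onz("top",c[:,:2],.080); print(P.round(4), P.mean(0))
  print(proj("scene",P).round(1))
c2=caps(s,(165,240,240,292)); print(c2.round(1))
E
python3 - <<'E'
import cv2
t=cv2.imread("pics/top0.png")
a=[cv2.resize(t[y-15:y+15,x-20:x+20],None,fx=9,fy=9,interpolation=cv2.INTER_NEAREST) for x,y in[(182,186),(330,163),(346,272),(192,295)]]
import numpy as np
cv2.imwrite("pics/cor.png",np.vstack([np.hstack(a[:2]),np.hstack(a[3:1:-1])]))
E
```

```text
[[391.2295082  220.19672131  61.        ]
 [408.11864407 219.15254237  59.        ]
 [425.13207547 218.22641509  53.        ]
 [409.85964912 238.40350877  57.        ]
 [427.11864407 237.11864407  59.        ]
 [393.109375   239.59375     64.        ]]
[[ 0.5575 -0.137   0.08  ]
 [ 0.5594 -0.1817  0.08  ]
 [ 0.5609 -0.227   0.08  ]
 [ 0.5079 -0.1837  0.08  ]
 [ 0.5103 -0.2294  0.08  ]
 [ 0.5057 -0.1396  0.08  ]] [ 0.5336112  -0.18306173  0.08      ]
[[225.4 263.9]
 [202.4 267.2]
 [178.8 270.5]
 [199.9 252.4]
 [176.8 255.7]
 [221.8 249.2]]
[[223.1 249.2  58. ]
 [200.7 252.2  48. ]
 [178.  255.7  55. ]
 [226.8 264.1  54. ]
 [203.8 267.7  55. ]
 [180.1 271.   63. ]]
```

View pics/cor.png

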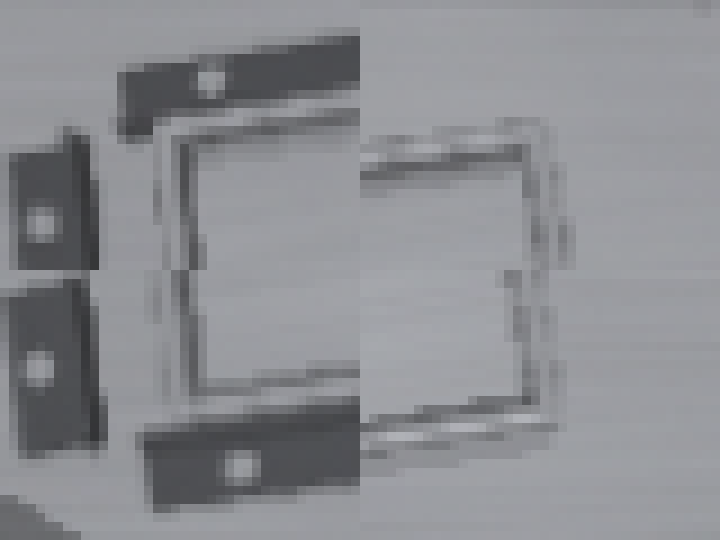

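```bash
python3 - <<'E'
from h import *
def tri(a,b):
    p,d=ray("top",[a]);q,e=ray("scene",[b]); d=d[0]/np.linalg.norm(d);e=e[0]/np.linalg.norm(e)
    A=np.c_[d,-e]; s=np.linalg.lstsq(A,q-p,rcond=None)[0]; X=p+d*s[0];Y=q+e*s[1]; return (X+Y)/2,np.linalg.norm(X-Y)
T=[[391.2,220.2],[408.1,219.15],[425.1,218.2],[409.86,238.4],[427.1,237.1],[393.1,239.6]]
S=[[226.8,264.1],[203.8,267.7],[180.1,271],[200.7,252.2],[178,255.7],[223.1,249.2]]
X=np.array([tri(a,b)[0] for a,b in zip(T,S)]);print(X.round(4),X.mean(0).round(4))
for a,b in zip([[378.6,229.7],[442.4,225]],[[244.2,243.3],[157.5,255.8]]): print(tri(a,b),onz("top",[a],.105),onz("scene",[b],.105))
Q=onz("top",[[180.9,185.4],[329.9,162.6],[346.9,273],[192.2,295.4]],.022)
print(Q.round(4),Q.mean(0)); print([np.linalg.norm(Q[i]-Q[(i+1)%4]).round(4) for i in range(4)])
print("scene proj", proj("scene",Q).round(1))
b=np.array([[216,163-0.],[253,0]])
E
python3 - <<'E'
import cv2
s=cv2.imread("pics/scene0.png"); cv2.imwrite("pics/c4.png",cv2.resize(s[205:350,265:535],None,fx=2.9,fy=2.9,interpolation=cv2.INTER_CUBIC))
E
```

```text
[[ 0.5577 -0.1356  0.0795]
 [ 0.5597 -0.1805  0.0789]
 [ 0.5613 -0.2258  0.079 ]
 [ 0.5079 -0.1829  0.0803]
 [ 0.5104 -0.2283  0.08  ]
 [ 0.5058 -0.1383  0.08  ]] [ 0.5338 -0.1819  0.0796]
(array([ 0.52821045, -0.09763685,  0.104308  ]), np.float64(0.005313244607826395)) [[ 0.52778576 -0.1002167   0.105     ]] [[ 0.52982611 -0.09510078  0.105     ]]
(array([ 0.53689524, -0.26533531,  0.10395521]), np.float64(0.0031788974567951503)) [[ 0.5366797  -0.26674003  0.105     ]] [[ 0.53890869 -0.26358801  0.105     ]]
[[ 0.6826  0.4344  0.022 ]
 [ 0.7369  0.0186  0.022 ]
 [ 0.4283 -0.0191  0.022 ]
 [ 0.3757  0.3971  0.022 ]] [0.55588972 0.20774182 0.022     ]
[np.float64(0.4193), np.float64(0.3109), np.float64(0.4195), np.float64(0.3091)]
scene proj [[515.9 289.4]
 [321.6 336.3]
 [275.2 244.6]
 [441.3 213. ]]
```

View pics/c4.png

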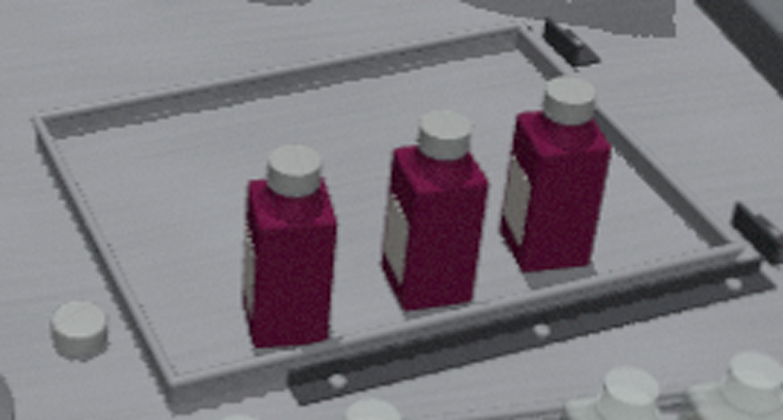

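Checks: the carrier's caps triangulate to z = 0.0796 (0.080 expected). The tray comes out at 0.419 x 0.310 against 0.420 x 0.310 given.

- Carrier centre is about (0.5335, -0.181), yaw 2.5°.
- Tray centre is about (0.555, 0.210), yaw 7.2°.
- The carrier therefore lies at tray x = -70 mm, in line with the lane, and is turned 4.7° from it.

I turn the wrist first.

{"api": "jog_arm", "payload": {"rows": [{"hand": 0.5, "ay": -6.6}, {"hand": 0.5, "ay": -6.6}, {"hand": 0.5, "ay": -6.7}, {"hand": 0.5}, {"hand": 0.5}], "newtons": 30}}

```text
invalid input at $.rows[0]: expected keys hand, dx, dy, dz, ax, ay, az
```

```bash
cat >> h.py <<'E'
C=np.array([.555,.210]);YAW=np.radians(7.2)
def tf(p):  # world -> tray frame mm
    d=np.array(p[:2])-C; c,s=np.cos(YAW),np.sin(YAW)
    return np.array([c*d[0]+s*d[1],-s*d[0]+c*d[1],p[2]])*1000
def wf(t):
    c,s=np.cos(YAW),np.sin(YAW); t=np.array(t)/1000.
    return np.array([C[0]+c*t[0]-s*t[1],C[1]+s*t[0]+c*t[1],t[2]])
def rep(target=None):
    o=status.observe(); R=np.array(o["tool_rot"]); p=o["position"]
    print("t",round(o["time_s"],2),"pos",np.round(p,4),"tray",tf(p).round(1),"yaw",np.degrees(np.arctan2(-R[0,2],R[1,2])).round(2),"tilt",np.degrees(np.arctan2(R[2,2],1)).round(2),"F",np.round(o["ft_force"],1),"w",round(o["grip_width"],4))
    if target is not None: print("delta tool cm",(R.T@(np.array(target)-p)*100).round(2))
E
python3 -c "
from h import *
rep([.5298,-.0971,.20])"
```

```text
t 0.1 pos [0.1644 0.5246 0.2308] tray [-348.1  361.   230.8] yaw -17.41 tilt -0.07 F [0.3 0.4 0.7] w 0.085
delta tool cm [ 53.46   3.12 -48.38]
```

{"api": "jog_arm", "payload": {"rows": [{"hand": 0.5, "dx": 0, "dy": 0, "dz": 0, "ax": 0, "ay": -6.6, "az": 0}, {"hand": 0.5, "dx": 0, "dy": 0, "dz": 0, "ax": 0, "ay": -6.6, "az": 0}, {"hand": 0.5, "dx": 0, "dy": 0, "dz": 0, "ax": 0, "ay": -6.7, "az": 0}, {"hand": 0.5, "dx": 0, "dy": 0, "dz": 0, "ax": 0, "ay": 0, "az": 0}, {"hand": 0.5, "dx": 0, "dy": 0, "dz": 0, "ax": 0, "ay": 0, "az": 0}], "newtons": 30}}

```text
time_s: 0.52
position: [0.1645, 0.5247, 0.2311]
tool_rot: [[0.999, -0.0, -0.04], [0.04, -0.001, 0.999], [-0.0, -1.0, -0.001]]
ft_force: [-1.3, 0.6, 0.4]
grip_width: 0.0426
```

```bash
python3 -c "
from h import *
rep([.5298,-.0971,.20])"
```

```text
t 0.52 pos [0.1645 0.5247 0.2311] tray [-348.   361.2  231.1] yaw 2.29 tilt -0.03 F [-1.3  0.6  0.4] w 0.0426
delta tool cm [ 34.01   3.13 -63.59]
```

{"api": "jog_arm", "payload": {"rows": [{"hand": 0.5, "dx": 1.7, "dy": 0, "dz": -3.18, "ax": 0, "ay": 0, "az": 0}, {"hand": 0.5, "dx": 1.7, "dy": 0, "dz": -3.18, "ax": 0, "ay": 0, "az": 0}, {"hand": 0.5, "dx": 1.7, "dy": 0, "dz": -3.18, "ax": 0, "ay": 0, "az": 0}, {"hand": 0.5, "dx": 1.7, "dy": 0, "dz": -3.18, "ax": 0, "ay": 0, "az": 0}, {"hand": 0.5, "dx": 1.7, "dy": 0, "dz": -3.18, "ax": 0, "ay": 0, "az": 0}]}}

```text
time_s: 0.93
position: [0.2567, 0.3681, 0.2313]
tool_rot: [[0.999, -0.0, -0.04], [0.04, -0.0, 0.999], [-0.0, -1.0, -0.0]]
ft_force: [0.7, 0.5, -0.6]
grip_width: 0.0426
```

{"api": "jog_arm", "payload": {"rows": [{"hand": 0.5, "dx": 1.7, "dy": 0, "dz": -3.18, "ax": 0, "ay": 0, "az": 0}, {"hand": 0.5, "dx": 1.7, "dy": 0, "dz": -3.18, "ax": 0, "ay": 0, "az": 0}, {"hand": 0.5, "dx": 1.7, "dy": 0, "dz": -3.18, "ax": 0, "ay": 0, "az": 0}, {"hand": 0.5, "dx": 1.7, "dy": 0, "dz": -3.18, "ax": 0, "ay": 0, "az": 0}, {"hand": 0.5, "dx": 1.7, "dy": 0, "dz": -3.18, "ax": 0, "ay": 0, "az": 0}]}}

```text
time_s: 1.35
position: [0.3486, 0.2129, 0.2314]
tool_rot: [[0.999, 0.0, -0.04], [0.04, 0.0, 0.999], [0.0, -1.0, 0.0]]
ft_force: [0.6, 1.2, -0.2]
grip_width: 0.0429
```

{"api": "jog_arm", "payload": {"rows": [{"hand": 0.5, "dx": 1.7, "dy": 0, "dz": -3.18, "ax": 0, "ay": 0, "az": 0}, {"hand": 0.5, "dx": 1.7, "dy": 0, "dz": -3.18, "ax": 0, "ay": 0, "az": 0}, {"hand": 0.5, "dx": 1.7, "dy": 0, "dz": -3.18, "ax": 0, "ay": 0, "az": 0}, {"hand": 0.5, "dx": 1.7, "dy": 0, "dz": -3.18, "ax": 0, "ay": 0, "az": 0}, {"hand": 0.5, "dx": 1.7, "dy": 0, "dz": -3.18, "ax": 0, "ay": 0, "az": 0}]}}

```text
time_s: 1.77
position: [0.4406, 0.0576, 0.2314]
tool_rot: [[0.999, 0.0, -0.039], [0.039, 0.0, 0.999], [0.0, -1.0, 0.0]]
ft_force: [1.3, 0.2, -0.7]
grip_width: 0.0426
```

{"api": "jog_arm", "payload": {"rows": [{"hand": 0.5, "dx": 1.7, "dy": 0, "dz": -3.18, "ax": 0, "ay": 0, "az": 0}, {"hand": 0.5, "dx": 1.7, "dy": 0, "dz": -3.18, "ax": 0, "ay": 0, "az": 0}, {"hand": 0.5, "dx": 1.7, "dy": 0, "dz": -3.18, "ax": 0, "ay": 0, "az": 0}, {"hand": 0.5, "dx": 1.7, "dy": 1.5, "dz": -3.18, "ax": 0, "ay": 0, "az": 0}, {"hand": 0.5, "dx": 1.7, "dy": 1.5, "dz": -3.18, "ax": 0, "ay": 0, "az": 0}]}}

```text
time_s: 2.18
position: [0.5328, -0.0977, 0.2014]
tool_rot: [[0.999, 0.002, -0.039], [0.039, -0.001, 0.999], [0.002, -1.0, -0.001]]
ft_force: [-0.4, 0.3, -0.1]
grip_width: 0.0432
```

```bash
python3 -c "
from h import *
rep([.5298,-.0971,.0905])"
```

```text
t 2.18 pos [ 0.5328 -0.0977  0.2014] tray [ -60.6 -302.5  201.4] yaw 2.25 tilt -0.04 F [-0.4  0.3 -0.1] w 0.0432
delta tool cm [-0.32 11.09  0.08]
```

{"api": "jog_arm", "payload": {"rows": [{"hand": 0.5, "dx": -0.3, "dy": 2.5, "dz": 0.1, "ax": 0, "ay": 0, "az": 0}, {"hand": 0.5, "dx": 0, "dy": 2.5, "dz": 0, "ax": 0, "ay": 0, "az": 0}, {"hand": 0.5, "dx": 0, "dy": 2, "dz": 0, "ax": 0, "ay": 0, "az": 0}, {"hand": 0.5, "dx": 0, "dy": 1, "dz": 0, "ax": 0, "ay": 0, "az": 0}, {"hand": 0.5, "dx": 0, "dy": 0, "dz": 0, "ax": 0, "ay": 0, "az": 0}]}}

```text
time_s: 2.6
position: [0.5277, -0.0946, 0.119]
tool_rot: [[0.999, -0.005, -0.04], [0.04, 0.002, 0.999], [-0.004, -1.0, 0.002]]
ft_force: [0.5, -0.0, 0.3]
grip_width: 0.0428
```

```bash
cat >> h.py <<'E'
def shot(name,tag,box,f):
    im=imaging.get_image(name)[:,:,::-1]; x0,y0,x1,y1=box
    cv2.imwrite(f"pics/{tag}.png",cv2.resize(im[y0:y1,x0:x1],None,fx=f,fy=f,interpolation=cv2.INTER_CUBIC))
E
python3 -c "
from h import *
rep([.5298,-.0971,.0905])
shot('scene','g1',(140,180,300,300),5)"
```

```text
t 2.6 pos [ 0.5277 -0.0946  0.119 ] tray [ -65.2 -298.8  119. ] yaw 2.29 tilt 0.12 F [ 0.5 -0.   0.3] w 0.0428
delta tool cm [ 0.21  2.85 -0.26]
```

View pics/g1.png

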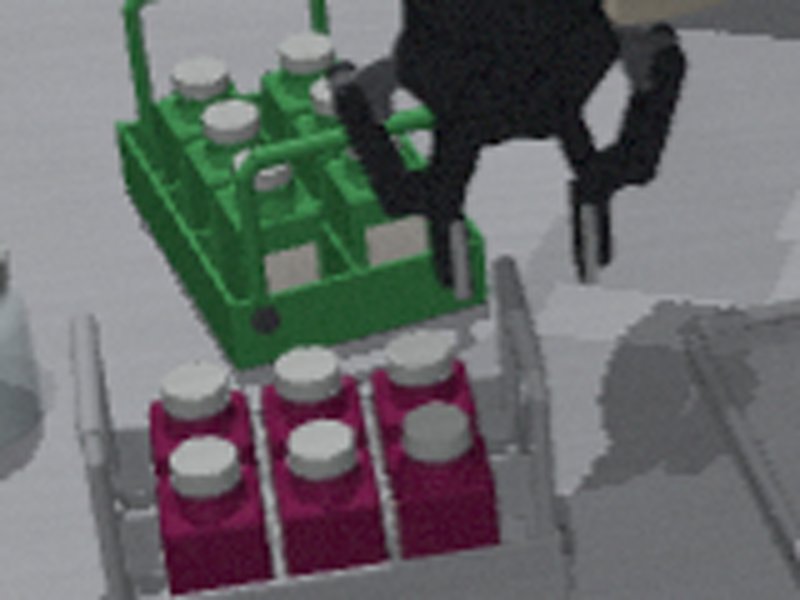

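The fingers straddle the leading bar, at crop about (450,290) and (590,280). I settle and then descend.

{"api": "jog_arm", "payload": {"rows": [{"hand": 0.5, "dx": 0, "dy": 1, "dz": 0, "ax": 0, "ay": 0, "az": 0}, {"hand": 0.5, "dx": 0, "dy": 1, "dz": 0, "ax": 0, "ay": 0, "az": 0}, {"hand": 0.5, "dx": 0, "dy": 0.9, "dz": 0, "ax": 0, "ay": 0, "az": 0}, {"hand": 0.5, "dx": 0, "dy": 0, "dz": 0, "ax": 0, "ay": 0, "az": 0}, {"hand": 0.5, "dx": 0, "dy": 0, "dz": 0, "ax": 0, "ay": 0, "az": 0}]}}

```text
time_s: 3.07
position: [0.5287, -0.0949, 0.0919]
tool_rot: [[0.999, -0.001, -0.043], [0.043, 0.0, 0.999], [-0.001, -1.0, 0.0]]
ft_force: [-0.0, -0.9, 0.2]
grip_width: 0.0428
```

```bash
python3 -c "
from h import *
rep([.5298,-.0971,.0905])
shot('scene','g2',(140,180,300,300),5)"
```

```text
t 3.07 pos [ 0.5287 -0.0949  0.0919] tray [ -64.3 -299.2   91.9] yaw 2.48 tilt 0.02 F [-0.  -0.9  0.2] w 0.0428
delta tool cm [ 0.1   0.14 -0.23]
```

View pics/g2.png

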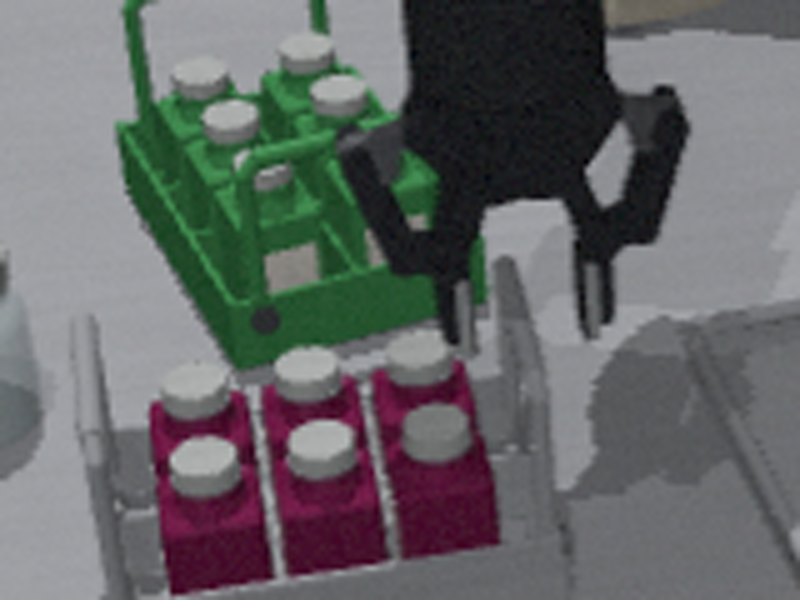

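{"api": "jog_arm", "payload": {"rows": [{"hand": 0.5, "dx": 0.1, "dy": 0.1, "dz": -0.25, "ax": 0, "ay": 0, "az": 0}, {"hand": 0.5, "dx": 0, "dy": 0, "dz": 0, "ax": 0, "ay": 0, "az": 0}, {"hand": 0.3, "dx": 0, "dy": 0, "dz": 0, "ax": 0, "ay": 0, "az": 0}, {"hand": 0.15, "dx": 0, "dy": 0, "dz": 0, "ax": 0, "ay": 0, "az": 0}, {"hand": 0.0, "dx": 0, "dy": 0, "dz": 0, "ax": 0, "ay": 0, "az": 0}], "newtons": 30}}

```text
time_s: 3.53
position: [0.5301, -0.0976, 0.0916]
tool_rot: [[0.999, 0.001, -0.044], [0.044, -0.0, 0.999], [0.0, -1.0, -0.001]]
ft_force: [-0.2, 3.0, 0.0]
grip_width: 0.0085
```

{"api": "jog_arm", "payload": {"rows": [{"hand": 0, "dx": 0, "dy": 0, "dz": 0, "ax": 0, "ay": 0, "az": 0}, {"hand": 0, "dx": 0, "dy": 0, "dz": 0, "ax": 0, "ay": 0, "az": 0}, {"hand": 0, "dx": 0, "dy": 0, "dz": 0, "ax": 0, "ay": 0, "az": 0}, {"hand": 0.0, "dx": 0, "dy": 0, "dz": 0, "ax": 0, "ay": 0, "az": 0}, {"hand": 0.0, "dx": 0, "dy": 0, "dz": 0, "ax": 0, "ay": 0, "az": 0}]}}

```text
time_s: 3.95
position: [0.5301, -0.0975, 0.0916]
tool_rot: [[0.999, 0.0, -0.044], [0.044, -0.0, 0.999], [0.0, -1.0, -0.0]]
ft_force: [-0.8, -1.8, 3.3]
grip_width: 0.0085
```

```bash
python3 -c "
from h import *
rep([.5298,-.0971,.0905])
shot('scene','g3',(140,180,300,300),5)"
```

```text
t 3.95 pos [ 0.5301 -0.0975  0.0916] tray [ -63.3 -302.    91.6] yaw 2.49 tilt -0.02 F [-0.8 -1.8  3.3] w 0.0085
delta tool cm [-0.02  0.11  0.04]
```

View pics/g3.png

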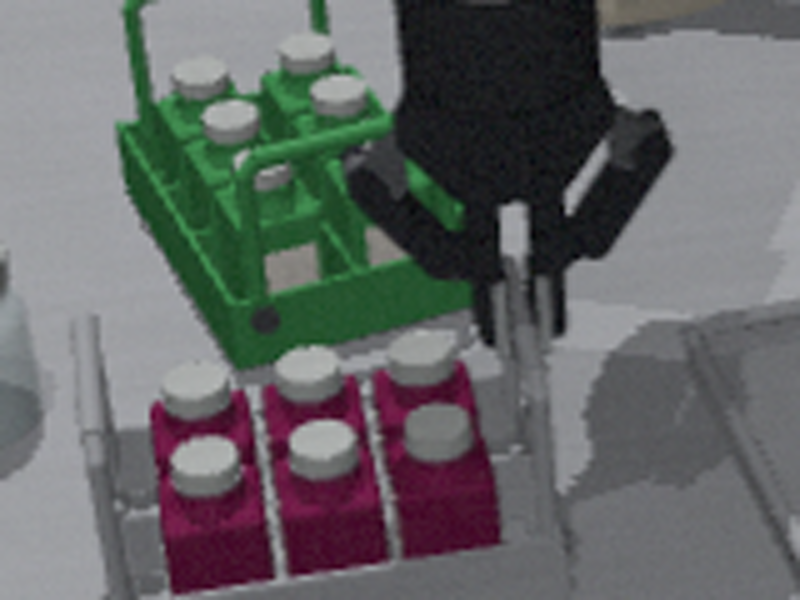

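{"api": "jog_arm", "payload": {"rows": [{"hand": 0, "dx": 0, "dy": -0.45, "dz": -0.28, "ax": 0, "ay": 0, "az": 0}, {"hand": 0, "dx": 0, "dy": -0.45, "dz": -0.29, "ax": 0, "ay": 0, "az": 0}, {"hand": 0, "dx": 0, "dy": -0.43, "dz": -0.31, "ax": 0, "ay": 0, "az": 0}, {"hand": 0, "dx": 0, "dy": -0.43, "dz": -0.31, "ax": 0, "ay": 0, "az": 0}, {"hand": 0, "dx": 0, "dy": -0.41, "dz": -0.33, "ax": 0, "ay": 0, "az": 0}]}}

```text
time_s: 4.42
position: [0.5305, -0.1128, 0.1133]
tool_rot: [[0.999, -0.0, -0.043], [0.043, 0.0, 0.999], [-0.0, -1.0, 0.001]]
ft_force: [-0.1, 0.8, -4.9]
grip_width: 0.009
```

{"api": "jog_arm", "payload": {"rows": [{"hand": 0, "dx": 0, "dy": -0.41, "dz": -0.33, "ax": 0, "ay": 0, "az": 0}, {"hand": 0, "dx": 0, "dy": -0.4, "dz": -0.35, "ax": 0, "ay": 0, "az": 0}, {"hand": 0, "dx": 0, "dy": -0.4, "dz": -0.36, "ax": 0, "ay": 0, "az": 0}, {"hand": 0, "dx": 0, "dy": -0.3, "dz": -0.3, "ax": 0, "ay": 0, "az": 0}, {"hand": 0, "dx": 0, "dy": 0, "dz": 0, "ax": 0, "ay": 0, "az": 0}]}}

```text
time_s: 4.83
position: [0.5315, -0.1266, 0.1288]
tool_rot: [[0.999, 0.001, -0.043], [0.043, -0.001, 0.999], [0.001, -1.0, -0.001]]
ft_force: [-0.7, 0.9, -3.3]
grip_width: 0.009
```

```bash
python3 -c "
from h import *
rep()
shot('scene','g4',(140,180,300,300),5)"
```

```text
t 4.83 pos [ 0.5315 -0.1266  0.1288] tray [ -65.5 -331.   128.8] yaw 2.46 tilt -0.03 F [-0.7  0.9 -3.3] w 0.009
```

View pics/g4.png

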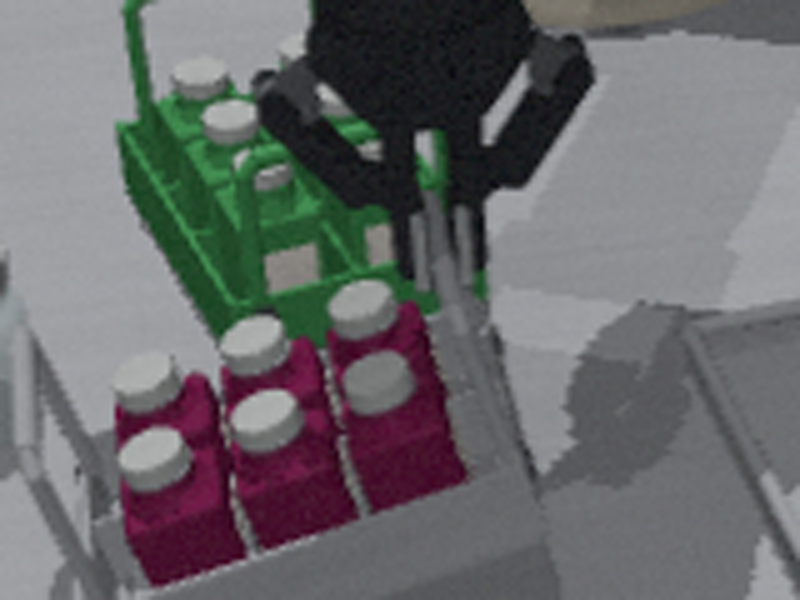

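{"api": "jog_arm", "payload": {"rows": [{"hand": 0, "dx": -0.05, "dy": 0, "dz": 0.4, "ax": 0, "ay": -0.2, "az": 0}, {"hand": 0, "dx": -0.07, "dy": 0, "dz": 0.8, "ax": 0, "ay": -0.4, "az": 0}, {"hand": 0, "dx": -0.07, "dy": 0, "dz": 0.8, "ax": 0, "ay": -0.4, "az": 0}, {"hand": 0, "dx": -0.07, "dy": 0, "dz": 0.8, "ax": 0, "ay": -0.4, "az": 0}, {"hand": 0, "dx": -0.07, "dy": 0, "dz": 0.8, "ax": 0, "ay": -0.4, "az": 0}]}}

```text
time_s: 5.3
position: [0.5256, -0.089, 0.128]
tool_rot: [[0.997, -0.0, -0.076], [0.076, 0.0, 0.997], [-0.0, -1.0, 0.0]]
ft_force: [-1.6, -1.0, -5.5]
grip_width: 0.0087
```

{"api": "jog_arm", "payload": {"rows": [{"hand": 0, "dx": -0.07, "dy": 0, "dz": 0.8, "ax": 0, "ay": -0.4, "az": 0}, {"hand": 0, "dx": -0.07, "dy": 0, "dz": 0.8, "ax": 0, "ay": -0.4, "az": 0}, {"hand": 0, "dx": -0.07, "dy": 0, "dz": 0.8, "ax": 0, "ay": -0.4, "az": 0}, {"hand": 0, "dx": -0.07, "dy": 0, "dz": 0.8, "ax": 0, "ay": -0.4, "az": 0}, {"hand": 0, "dx": -0.07, "dy": 0, "dz": 0.8, "ax": 0, "ay": -0.4, "az": 0}]}}

```text
time_s: 5.72
position: [0.5187, -0.0498, 0.1281]
tool_rot: [[0.994, 0.0, -0.11], [0.11, -0.0, 0.994], [0.0, -1.0, -0.0]]
ft_force: [1.2, 0.3, -4.5]
grip_width: 0.0089
```

```bash
python3 -c "
from h import *
rep(wf([-70,-216.5,128.8]))
shot('scene','g5',(140,180,340,330),4)"
```

```text
t 5.72 pos [ 0.5187 -0.0498  0.1281] tray [ -68.6 -253.2  128.1] yaw 6.34 tilt -0.0 F [ 1.2  0.3 -4.5] w 0.0089
delta tool cm [-0.19 -0.07  3.67]
```

View pics/g5.png

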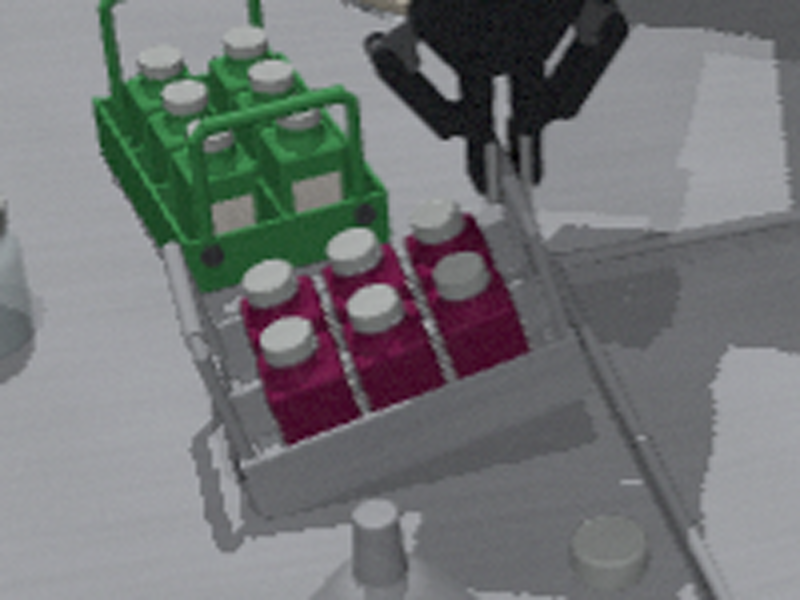

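{"api": "jog_arm", "payload": {"rows": [{"hand": 0, "dx": -0.05, "dy": 0, "dz": 0.8, "ax": 0, "ay": -0.4, "az": 0}, {"hand": 0, "dx": -0.05, "dy": 0, "dz": 0.8, "ax": 0, "ay": -0.4, "az": 0}, {"hand": 0, "dx": -0.05, "dy": 0, "dz": 0.8, "ax": 0, "ay": -0.1, "az": 0}, {"hand": 0, "dx": 0, "dy": 0, "dz": 0.8, "ax": 0, "ay": 0, "az": 0}, {"hand": 0, "dx": 0, "dy": 0, "dz": 0.4, "ax": 0, "ay": 0, "az": 0}]}}

```text
time_s: 6.18
position: [0.5128, -0.014, 0.1282]
tool_rot: [[0.992, -0.0, -0.126], [0.126, 0.0, 0.992], [-0.0, -1.0, 0.0]]
ft_force: [-0.9, -0.4, -5.0]
grip_width: 0.0084
```

```bash
python3 -c "
from h import *
rep(wf([-70,-216.5,128.8]))
shot('scene','g6',(140,180,340,330),4)
shot('top','g7',(290,180,450,300),5)"
```

```text
t 6.18 pos [ 0.5128 -0.014   0.1282] tray [ -69.9 -216.9  128.2] yaw 7.22 tilt 0.01 F [-0.9 -0.4 -5. ] w 0.0084
delta tool cm [-0.01 -0.06  0.04]
```

View pics/g6.png

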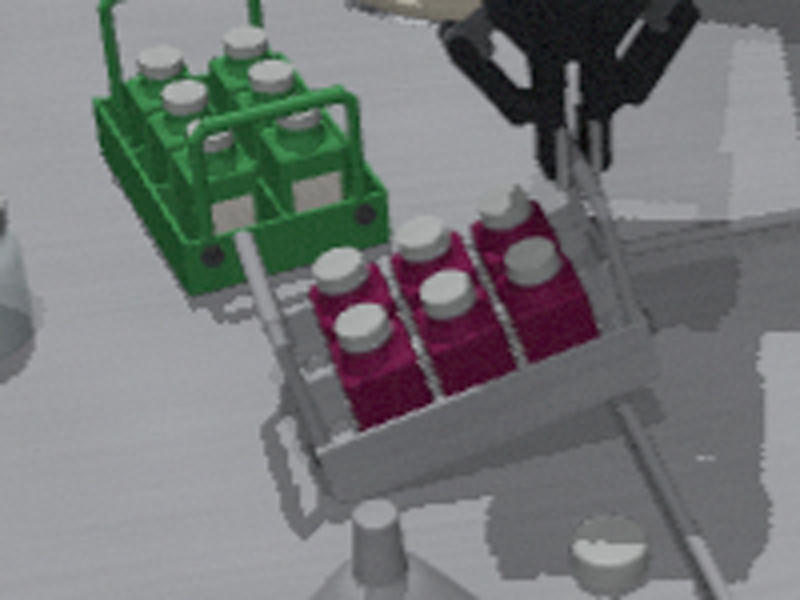

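View pics/g7.png

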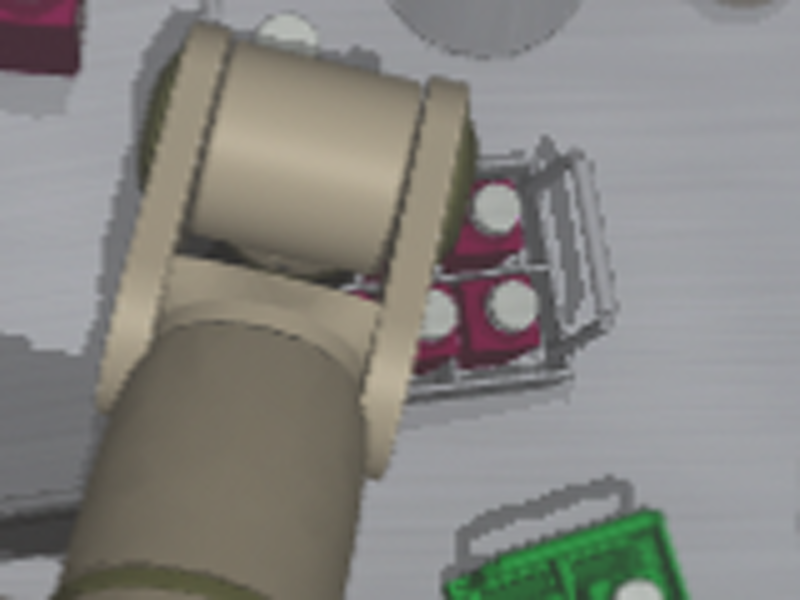

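The leading end is past the near rim, seen at scene crop (640,380), with the trailing end on the bench. I lower it onto the rim along the arc.

{"api": "jog_arm", "payload": {"rows": [{"hand": 0, "dx": 0, "dy": 0.2, "dz": 0.17, "ax": 0, "ay": 0, "az": 0}, {"hand": 0, "dx": 0, "dy": 0.2, "dz": 0.17, "ax": 0, "ay": 0, "az": 0}, {"hand": 0, "dx": 0, "dy": 0.2, "dz": 0.17, "ax": 0, "ay": 0, "az": 0}, {"hand": 0, "dx": 0, "dy": 0.15, "dz": 0.13, "ax": 0, "ay": 0, "az": 0}, {"hand": 0, "dx": 0, "dy": 0.1, "dz": 0.08, "ax": 0, "ay": 0, "az": 0}]}}

```text
time_s: 6.7
position: [0.5122, -0.0079, 0.1195]
tool_rot: [[0.992, 0.0, -0.125], [0.125, 0.0, 0.992], [0.0, -1.0, 0.0]]
ft_force: [-1.6, 2.2, -1.2]
grip_width: 0.0087
```

{"api": "jog_arm", "payload": {"rows": [{"hand": 0, "dx": 0, "dy": 0.1, "dz": 0.08, "ax": 0, "ay": 0, "az": 0}, {"hand": 0, "dx": 0, "dy": 0.1, "dz": 0.08, "ax": 0, "ay": 0, "az": 0}, {"hand": 0, "dx": 0, "dy": 0.0, "dz": 0, "ax": 0, "ay": 0, "az": 0}, {"hand": 0, "dx": 0, "dy": 0, "dz": 0, "ax": 0, "ay": 0, "az": 0}, {"hand": 0, "dx": 0, "dy": 0, "dz": 0, "ax": 0, "ay": 0, "az": 0}]}}

```text
time_s: 7.12
position: [0.5121, -0.0065, 0.1178]
tool_rot: [[0.992, 0.0, -0.125], [0.125, -0.0, 0.992], [0.0, -1.0, -0.0]]
ft_force: [-0.2, 1.8, 0.8]
grip_width: 0.0087
```

```bash
python3 -c "
from h import *
rep()
shot('scene','g8',(140,180,340,330),4)"
```

```text
t 7.12 pos [ 0.5121 -0.0065  0.1178] tray [ -69.7 -209.4  117.8] yaw 7.19 tilt -0.01 F [-0.2  1.8  0.8] w 0.0087
```

View pics/g8.png

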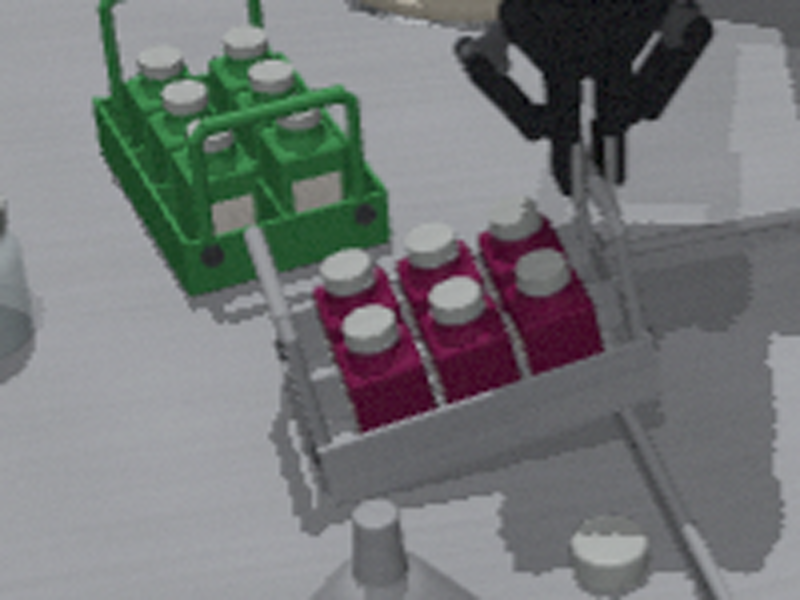

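Vertical force has gone from -4.5 N to about 0, so the leading end rests on the rim. I open and lift away.

{"api": "jog_arm", "payload": {"rows": [{"hand": 0.15, "dx": 0, "dy": 0, "dz": 0, "ax": 0, "ay": 0, "az": 0}, {"hand": 0.3, "dx": 0, "dy": 0, "dz": 0, "ax": 0, "ay": 0, "az": 0}, {"hand": 0.5, "dx": 0, "dy": 0, "dz": 0, "ax": 0, "ay": 0, "az": 0}, {"hand": 0.5, "dx": 0, "dy": -1.5, "dz": 0, "ax": 0, "ay": 0, "az": 0}, {"hand": 0.5, "dx": 0, "dy": -2.5, "dz": 0, "ax": 0, "ay": 0, "az": 0}]}}

```text
time_s: 7.58
position: [0.5108, -0.0063, 0.1561]
tool_rot: [[0.992, -0.005, -0.125], [0.125, 0.001, 0.992], [-0.005, -1.0, 0.002]]
ft_force: [-0.0, -1.0, -0.0]
grip_width: 0.0424
```

{"api": "jog_arm", "payload": {"rows": [{"hand": 0.5, "dx": 0, "dy": -2.5, "dz": 0, "ax": 0, "ay": 0, "az": 0}, {"hand": 0.5, "dx": 0, "dy": -1, "dz": -3.4, "ax": 0, "ay": 0, "az": 0}, {"hand": 0.5, "dx": 0, "dy": 0, "dz": -4, "ax": 0, "ay": 0, "az": 0}, {"hand": 0.5, "dx": 0, "dy": 0, "dz": -4, "ax": 0, "ay": 0, "az": 0}, {"hand": 0.5, "dx": 0, "dy": 0, "dz": -3, "ax": 0, "ay": 0, "az": 0}]}}

```text
time_s: 8.0
position: [0.5301, -0.152, 0.1929]
tool_rot: [[0.992, 0.001, -0.124], [0.124, -0.001, 0.992], [0.001, -1.0, -0.001]]
ft_force: [-0.3, -0.1, 0.3]
grip_width: 0.0426
```

```bash
python3 -c "
from h import *
rep(wf([-70,-375.3,92]))
shot('scene','h1',(140,180,340,330),4)
shot('top','h2',(290,180,450,300),5)"
```

```text
t 8.0 pos [ 0.5301 -0.152   0.1929] tray [ -70.1 -356.1  192.9] yaw 7.15 tilt -0.06 F [-0.3 -0.1  0.3] w 0.0426
delta tool cm [ 0.   10.09 -1.91]
```

View pics/h1.png

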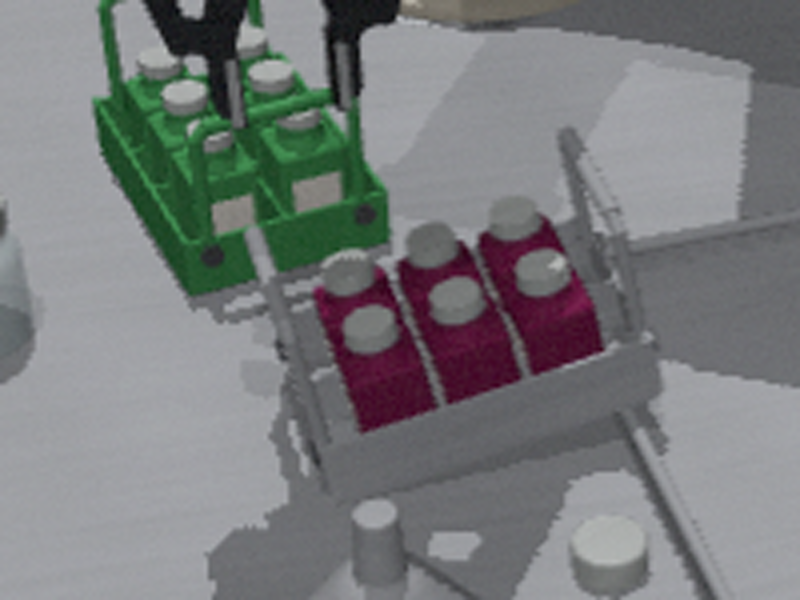

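View pics/h2.png

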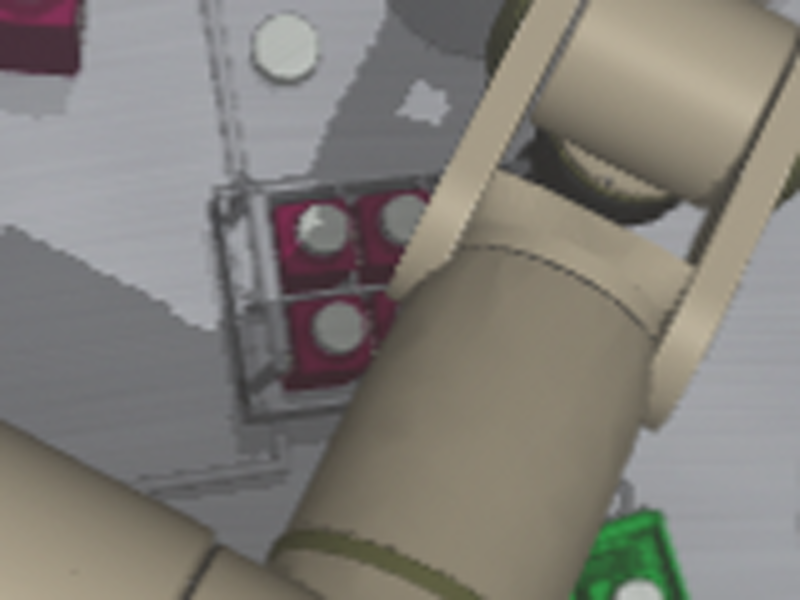

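```bash
python3 -c "
from h import *
X=onz('scene',[[208,252]],.1045)[0]; print(X,tf(X))
# caps front pair from top h2: px
print([tf(x) for x in onz('top',[[290+325/5,180+229/5],[290+341/5,180+327/5]],.080*.987+.0225)])
print(proj('scene',[wf([-70-40,-375.3,104.5]),wf([-70+40,-375.3,104.5])]).round(1))
"
```

```text
[ 0.54487543 -0.16768647  0.1045    ] [ -57.38139815 -373.43935052  104.5       ]
[array([ -46.16432215, -246.19499563,  101.46      ]), array([ -98.00150972, -246.25329346,  101.46      ])]
[[202.1 237.9]
 [209.8 260. ]]
```

The predicted bar ends agree with the picture within 2 px. The front caps lie at equal tray y, so the carrier is square, centred at x about -72 mm. I go down on the trailing bar.

{"api": "jog_arm", "payload": {"rows": [{"hand": 0.5, "dx": 0, "dy": 0, "dz": -1.9, "ax": 0, "ay": 0, "az": 0}, {"hand": 0.5, "dx": 0, "dy": 3, "dz": 0, "ax": 0, "ay": 0, "az": 0}, {"hand": 0.5, "dx": 0, "dy": 3, "dz": 0, "ax": 0, "ay": 0, "az": 0}, {"hand": 0.5, "dx": 0, "dy": 1.5, "dz": 0, "ax": 0, "ay": 0, "az": 0}, {"hand": 0.5, "dx": 0, "dy": 0, "dz": 0, "ax": 0, "ay": 0, "az": 0}]}}

```text
time_s: 8.52
position: [0.5307, -0.1668, 0.1144]
tool_rot: [[0.992, -0.006, -0.125], [0.125, 0.003, 0.992], [-0.005, -1.0, 0.004]]
ft_force: [0.3, -0.1, -0.9]
grip_width: 0.0427
```

```bash
python3 -c "
from h import *
rep(wf([-71,-374.5,92]))
shot('scene','h3',(140,180,300,300),5)"
```

```text
t 8.52 pos [ 0.5307 -0.1668  0.1144] tray [ -71.3 -370.8  114.4] yaw 7.21 tilt 0.24 F [ 0.3 -0.1 -0.9] w 0.0427
delta tool cm [ 0.04  2.24 -0.38]
```

View pics/h3.png

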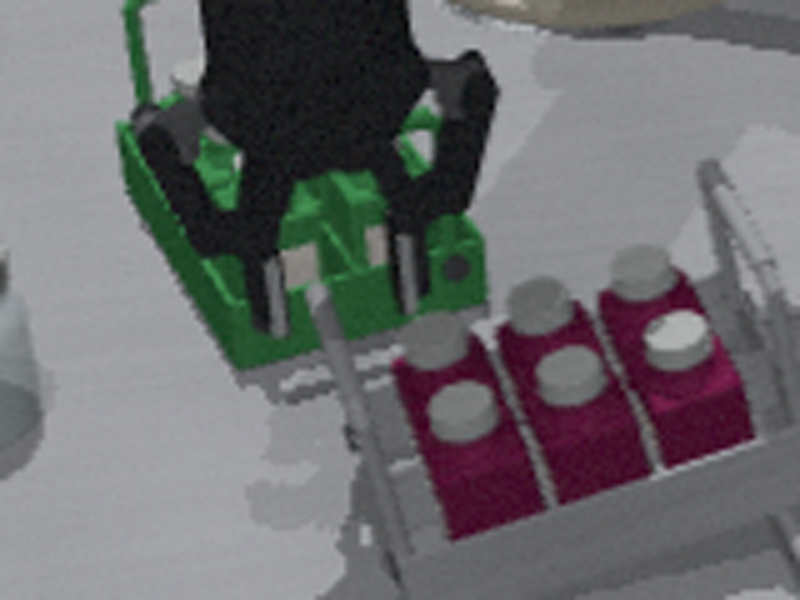

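{"api": "jog_arm", "payload": {"rows": [{"hand": 0.5, "dx": 0, "dy": 1, "dz": -0.2, "ax": 0, "ay": 0, "az": 0}, {"hand": 0.5, "dx": 0, "dy": 1.1, "dz": -0.1, "ax": 0, "ay": 0, "az": 0}, {"hand": 0.5, "dx": 0, "dy": 0, "dz": 0, "ax": 0, "ay": 0, "az": 0}, {"hand": 0.35, "dx": 0, "dy": 0, "dz": 0, "ax": 0, "ay": 0, "az": 0}, {"hand": 0.2, "dx": 0, "dy": 0, "dz": 0, "ax": 0, "ay": 0, "az": 0}]}}

```text
time_s: 8.98
position: [0.5332, -0.1712, 0.0976]
tool_rot: [[0.992, 0.002, -0.125], [0.125, -0.001, 0.992], [0.001, -1.0, -0.001]]
ft_force: [0.4, 0.3, 0.8]
grip_width: 0.0195
```

```bash
python3 -c "
from h import *
rep(wf([-71,-374.5,92]))
shot('scene','h4',(140,180,300,300),5)"
```

```text
t 8.98 pos [ 0.5332 -0.1712  0.0976] tray [ -69.4 -375.5   97.6] yaw 7.2 tilt -0.06 F [0.4 0.3 0.8] w 0.0195
delta tool cm [-0.16  0.56  0.1 ]
```

View pics/h4.png

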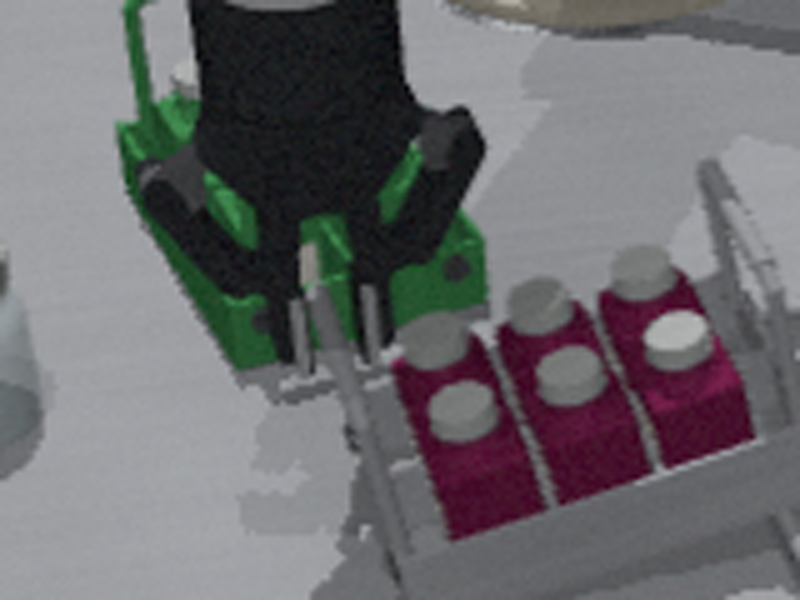

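{"api": "jog_arm", "payload": {"rows": [{"hand": 0.2, "dx": -0.1, "dy": 0.4, "dz": 0, "ax": 0, "ay": 0, "az": 0}, {"hand": 0.15, "dx": 0, "dy": 0, "dz": 0, "ax": 0, "ay": 0, "az": 0}, {"hand": 0.1, "dx": 0, "dy": 0, "dz": 0, "ax": 0, "ay": 0, "az": 0}, {"hand": 0.05, "dx": 0, "dy": 0, "dz": 0, "ax": 0, "ay": 0, "az": 0}, {"hand": 0, "dx": 0, "dy": 0, "dz": 0, "ax": 0, "ay": 0, "az": 0}], "newtons": 30}}

```text
time_s: 9.45
position: [0.5316, -0.1712, 0.0926]
tool_rot: [[0.992, -0.0, -0.125], [0.125, 0.0, 0.992], [-0.0, -1.0, 0.0]]
ft_force: [-1.1, -0.4, -0.5]
grip_width: 0.0088
```

```bash
python3 -c "
from h import *
rep()
from scipy.optimize import brentq
# bar path in tray frame: th from geometry
def nose_up(s):
    th=np.arcsin(24/s); y=-210-s*np.cos(th)+4*np.cos(th)-105*np.sin(th); return th,y,4*np.sin(th)+105*np.cos(th)
for s in (176,160,155,150,140,130,120,110,100,95,90): 
    th,y,z=nose_up(s); print('up',s,np.degrees(th).round(1),round(y,1),round(z,1))
def rot(p,th):
    y=(4-p)*np.cos(th)-105*np.sin(th)-210; z=(4-p)*np.sin(th)+105*np.cos(th)+24; return y,z
p=93
for d in (14.9,12,9,6,3,0,-3,-6,-9,-12,-14.6): print('rot',d,np.round(rot(p,np.radians(d)),1))
for p in (93,80,70,60,50,40,30,20,10,0):
    th=-np.arcsin(21/(176-p)); print('dn',p,np.degrees(th).round(1),np.round(rot(p,th),1))
"
```

```text
t 9.45 pos [ 0.5316 -0.1712  0.0926] tray [ -71.  -375.2   92.6] yaw 7.19 tilt 0.01 F [-1.1 -0.4 -0.5] w 0.0088
up 176 7.8 -394.7 104.6
up 160 8.6 -380.0 104.4
up 155 8.9 -375.4 104.4
up 150 9.2 -370.9 104.3
up 140 9.9 -362.0 104.1
up 130 10.6 -353.2 103.9
up 120 11.5 -344.7 103.7
up 110 12.6 -336.4 103.3
up 100 13.9 -328.4 102.9
up 95 14.6 -324.6 102.6
up 90 15.5 -320.9 102.3
rot 14.9 [-323.   102.6]
rot 12 [-318.9  108.2]
rot 9 [-314.3  113.8]
rot 6 [-309.5  119.1]
rot 3 [-304.4  124.2]
rot 0 [-299.  129.]
rot -3 [-293.4  133.5]
rot -6 [-287.5  137.7]
rot -9 [-281.5  141.6]
rot -12 [-275.2  145.2]
rot -14.6 [-269.7  148. ]
dn 93 -14.7 [-269.5  148.1]
dn 80 -12.6 [-261.2  143.1]
dn 70 -11.4 [-253.9  140. ]
dn 60 -10.4 [-246.1  137.4]
dn 50 -9.6 [-237.9  135.2]
dn 40 -8.9 [-229.4  133.3]
dn 30 -8.3 [-220.6  131.6]
dn 20 -7.7 [-211.7  130.2]
dn 10 -7.3 [-202.7  128.9]
dn 0 -6.9 [-193.5  127.8]
```

{"api": "jog_arm", "payload": {"rows": [{"hand": 0, "dx": 0, "dy": 0.02, "dz": 0.3, "ax": 0, "ay": 0, "az": 0}, {"hand": 0, "dx": 0, "dy": 0.02, "dz": 0.5, "ax": 0, "ay": 0, "az": 0}, {"hand": 0, "dx": 0, "dy": 0.02, "dz": 0.5, "ax": 0, "ay": 0, "az": 0}, {"hand": 0, "dx": 0, "dy": 0.02, "dz": 0.6, "ax": 0, "ay": 0, "az": 0}, {"hand": 0, "dx": 0, "dy": 0.02, "dz": 0.6, "ax": 0, "ay": 0, "az": 0}]}}

```text
time_s: 9.87
position: [0.529, -0.1464, 0.092]
tool_rot: [[0.992, 0.001, -0.125], [0.125, -0.001, 0.992], [0.001, -1.0, -0.002]]
ft_force: [0.8, -5.4, 2.3]
grip_width: 0.0082
```

{"api": "jog_arm", "payload": {"rows": [{"hand": 0, "dx": 0, "dy": 0.02, "dz": 0.6, "ax": 0, "ay": 0, "az": 0}, {"hand": 0, "dx": 0, "dy": 0.02, "dz": 0.5, "ax": 0, "ay": 0, "az": 0}, {"hand": 0, "dx": 0, "dy": 0.02, "dz": 0.4, "ax": 0, "ay": 0, "az": 0}, {"hand": 0, "dx": 0, "dy": 0, "dz": 0.3, "ax": 0, "ay": 0, "az": 0}, {"hand": 0, "dx": 0, "dy": 0, "dz": 0, "ax": 0, "ay": 0, "az": 0}]}}

```text
time_s: 10.28
position: [0.5271, -0.1285, 0.092]
tool_rot: [[0.992, 0.003, -0.126], [0.126, -0.002, 0.992], [0.002, -1.0, -0.002]]
ft_force: [0.1, -4.5, 4.3]
grip_width: 0.0085
```

```bash
python3 -c "
from h import *
rep()
shot('scene','h5',(140,180,340,330),4)
shot('top','h6',(290,180,450,300),5)
pr=None
def rot(p,th):
    return np.array([(4-p)*np.cos(th)-105*np.sin(th)-210,(4-p)*np.sin(th)+105*np.cos(th)+24])
for k in range(11):
    f=k/10; p=100-20*f; th=np.radians(13.9-26.5*f); r=rot(p,th); print(p,np.degrees(th).round(1),r.round(1), None if pr is None else (r-pr).round(1)); pr=r
"
```

```text
t 10.28 pos [ 0.5271 -0.1285  0.092 ] tray [ -70.1 -332.3   92. ] yaw 7.22 tilt -0.13 F [ 0.1 -4.5  4.3] w 0.0085
100.0 13.9 [-328.4  102.9] None
98.0 11.2 [-322.7  108.6] [5.7 5.8]
96.0 8.6 [-316.7  114.1] [6.  5.4]
94.0 6.0 [-310.4  119.1] [6.3 5. ]
92.0 3.3 [-303.9  123.8] [6.5 4.7]
90.0 0.7 [-297.2  128. ] [6.7 4.3]
88.0 -2.0 [-290.3  131.9] [6.9 3.8]
86.0 -4.6 [-283.2  135.3] [7.1 3.4]
84.0 -7.3 [-276.   138.3] [7.2 3. ]
82.0 -10.0 [-268.7  140.9] [7.3 2.6]
80.0 -12.6 [-261.3  143.1] [7.4 2.2]
```

View pics/h5.png

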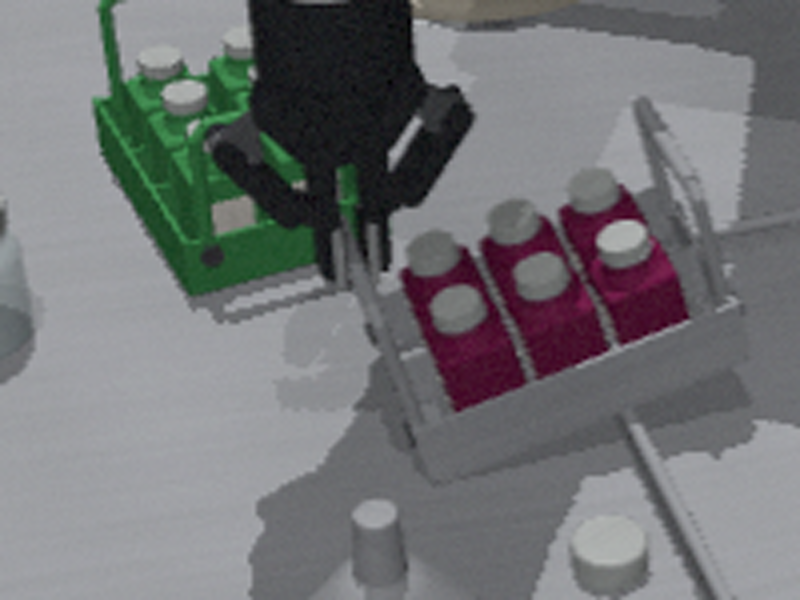

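View pics/h6.png

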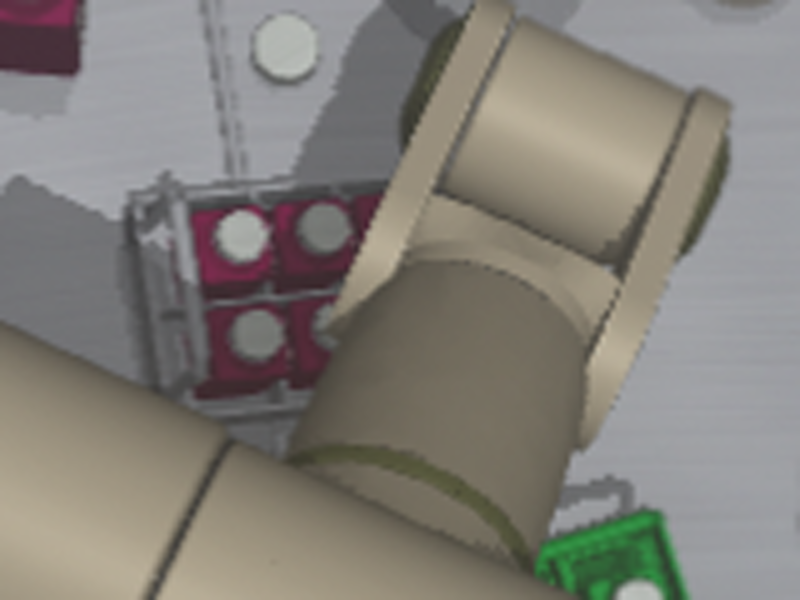

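Tilt is about 13°, the tray has not moved, and the centre is near the rim. Next I raise the trailing end slowly so it tips over the rim under control.

{"api": "jog_arm", "payload": {"rows": [{"hand": 0, "dx": 0, "dy": -0.1, "dz": 0.3, "ax": 0, "ay": 0, "az": 0}, {"hand": 0, "dx": 0, "dy": -0.25, "dz": 0.35, "ax": 0, "ay": 0, "az": 0}, {"hand": 0, "dx": 0, "dy": -0.28, "dz": 0.3, "ax": 0, "ay": 0, "az": 0}, {"hand": 0, "dx": 0, "dy": -0.28, "dz": 0.3, "ax": 0, "ay": 0, "az": 0}, {"hand": 0, "dx": 0, "dy": -0.27, "dz": 0.3, "ax": 0, "ay": 0, "az": 0}]}}

```text
time_s: 10.8
position: [0.5249, -0.1132, 0.1036]
tool_rot: [[0.992, 0.002, -0.125], [0.125, -0.002, 0.992], [0.002, -1.0, -0.002]]
ft_force: [0.8, -5.9, 1.4]
grip_width: 0.0087
```

{"api": "jog_arm", "payload": {"rows": [{"hand": 0, "dx": 0, "dy": -0.26, "dz": 0.3, "ax": 0, "ay": 0, "az": 0}, {"hand": 0, "dx": 0, "dy": -0.25, "dz": 0.32, "ax": 0, "ay": 0, "az": 0}, {"hand": 0, "dx": 0, "dy": -0.25, "dz": 0.32, "ax": 0, "ay": 0, "az": 0}, {"hand": 0, "dx": 0, "dy": -0.23, "dz": 0.32, "ax": 0, "ay": 0, "az": 0}, {"hand": 0, "dx": 0, "dy": -0.22, "dz": 0.32, "ax": 0, "ay": 0, "az": 0}]}}

```text
time_s: 11.22
position: [0.5224, -0.097, 0.1152]
tool_rot: [[0.992, 0.0, -0.125], [0.125, 0.0, 0.992], [0.0, -1.0, 0.0]]
ft_force: [0.5, -4.2, 2.0]
grip_width: 0.0084
```

```bash
python3 -c "
from h import *
rep()
shot('scene','h7',(140,180,340,330),4)"
```

```text
t 11.22 pos [ 0.5224 -0.097   0.1152] tray [ -70.8 -300.5  115.2] yaw 7.2 tilt 0.0 F [ 0.5 -4.2  2. ] w 0.0084
```

View pics/h7.png

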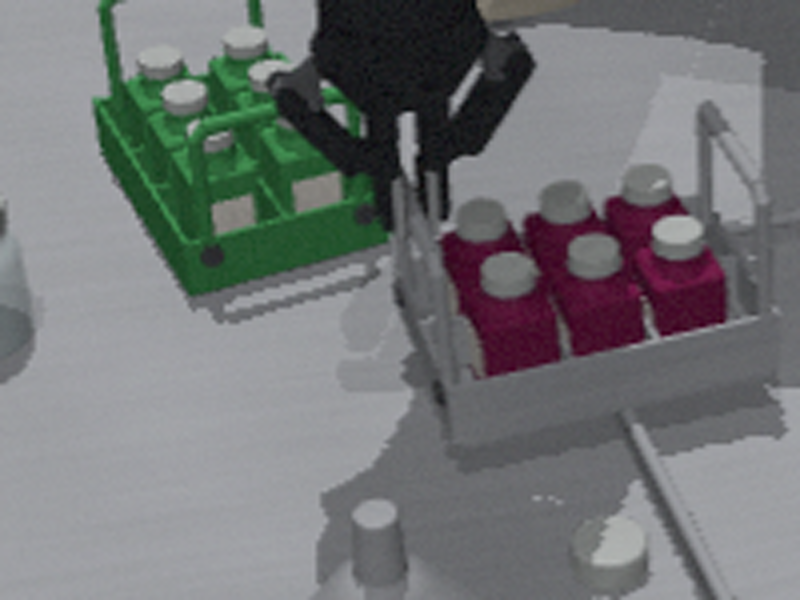

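{"api": "jog_arm", "payload": {"rows": [{"hand": 0, "dx": 0, "dy": -0.2, "dz": 0.3, "ax": 0, "ay": 0, "az": 0}, {"hand": 0, "dx": 0, "dy": -0.19, "dz": 0.3, "ax": 0, "ay": 0, "az": 0}, {"hand": 0, "dx": 0, "dy": -0.18, "dz": 0.3, "ax": 0, "ay": 0, "az": 0}, {"hand": 0, "dx": 0, "dy": -0.17, "dz": 0.3, "ax": 0, "ay": 0, "az": 0}, {"hand": 0, "dx": 0, "dy": -0.16, "dz": 0.3, "ax": 0, "ay": 0, "az": 0}]}}

```text
time_s: 11.68
position: [0.5204, -0.0822, 0.124]
tool_rot: [[0.992, -0.0, -0.125], [0.125, 0.0, 0.992], [-0.0, -1.0, 0.0]]
ft_force: [0.3, -2.3, 2.3]
grip_width: 0.0084
```

{"api": "jog_arm", "payload": {"rows": [{"hand": 0, "dx": 0, "dy": -0.15, "dz": 0.3, "ax": 0, "ay": 0, "az": 0}, {"hand": 0, "dx": 0, "dy": -0.14, "dz": 0.3, "ax": 0, "ay": 0, "az": 0}, {"hand": 0, "dx": 0, "dy": -0.12, "dz": 0.25, "ax": 0, "ay": 0, "az": 0}, {"hand": 0, "dx": 0, "dy": -0.11, "dz": 0.25, "ax": 0, "ay": 0, "az": 0}, {"hand": 0, "dx": 0, "dy": -0.1, "dz": 0.25, "ax": 0, "ay": 0, "az": 0}]}}

```text
time_s: 12.1
position: [0.5188, -0.0689, 0.1302]
tool_rot: [[0.992, -0.0, -0.125], [0.125, 0.0, 0.992], [-0.0, -1.0, 0.0]]
ft_force: [-0.2, -2.3, 1.0]
grip_width: 0.0083
```

```bash
python3 -c "
from h import *
rep()
shot('scene','h8',(140,180,340,330),4)"
```

```text
t 12.1 pos [ 0.5188 -0.0689  0.1302] tray [ -70.9 -272.1  130.2] yaw 7.2 tilt 0.01 F [-0.2 -2.3  1. ] w 0.0083
```

View pics/h8.png

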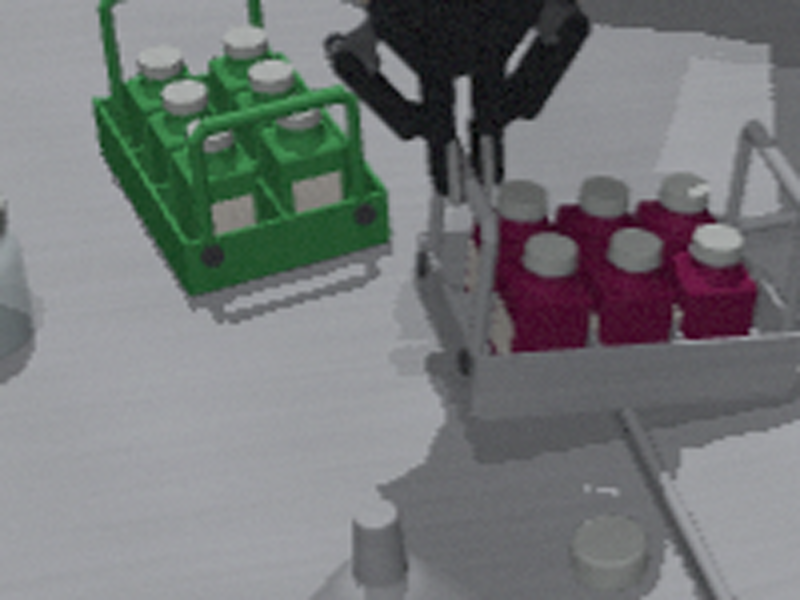

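{"api": "jog_arm", "payload": {"rows": [{"hand": 0, "dx": 0, "dy": -0.07, "dz": 0.2, "ax": 0, "ay": 0, "az": 0}, {"hand": 0, "dx": 0, "dy": -0.06, "dz": 0.2, "ax": 0, "ay": 0, "az": 0}, {"hand": 0, "dx": 0, "dy": -0.05, "dz": 0.2, "ax": 0, "ay": 0, "az": 0}, {"hand": 0, "dx": 0, "dy": -0.04, "dz": 0.2, "ax": 0, "ay": 0, "az": 0}, {"hand": 0, "dx": 0, "dy": -0.03, "dz": 0.2, "ax": 0, "ay": 0, "az": 0}]}}

```text
time_s: 12.57
position: [0.5176, -0.0591, 0.1327]
tool_rot: [[0.992, -0.0, -0.125], [0.125, 0.0, 0.992], [-0.0, -1.0, 0.0]]
ft_force: [-1.2, -0.9, 2.0]
grip_width: 0.0084
```

```bash
python3 -c "
from h import *
rep()
shot('scene','h9',(190,180,390,330),4)
shot('top','h10',(250,180,410,300),5)"
```

```text
t 12.57 pos [ 0.5176 -0.0591  0.1327] tray [ -70.8 -262.3  132.7] yaw 7.19 tilt 0.0 F [-1.2 -0.9  2. ] w 0.0084
```

View pics/h9.png

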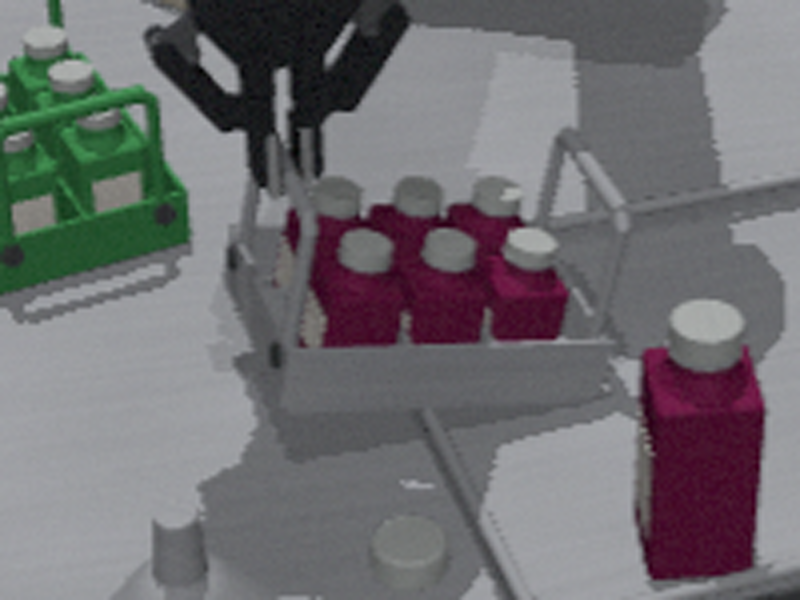

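View pics/h10.png

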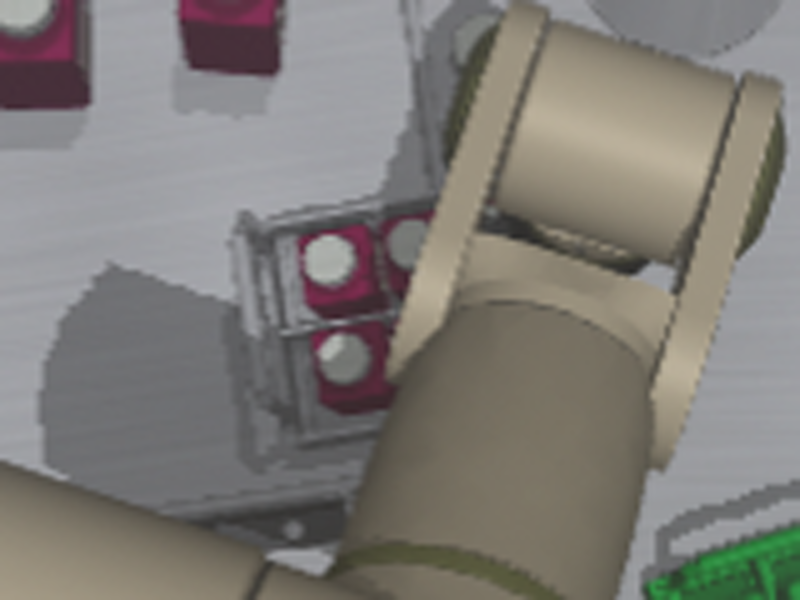

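{"api": "jog_arm", "payload": {"rows": [{"hand": 0, "dx": 0, "dy": -0.1, "dz": 0.05, "ax": 0, "ay": 0, "az": 0}, {"hand": 0, "dx": 0, "dy": -0.1, "dz": 0.05, "ax": 0, "ay": 0, "az": 0}, {"hand": 0, "dx": 0, "dy": 0, "dz": 0, "ax": 0, "ay": 0, "az": 0}, {"hand": 0, "dx": 0, "dy": 0, "dz": 0, "ax": 0, "ay": 0, "az": 0}, {"hand": 0, "dx": 0, "dy": 0, "dz": 0, "ax": 0, "ay": 0, "az": 0}]}}

```text
time_s: 13.08
position: [0.5172, -0.0581, 0.1343]
tool_rot: [[0.992, -0.001, -0.125], [0.125, 0.001, 0.992], [-0.001, -1.0, 0.001]]
ft_force: [0.3, 2.1, -4.4]
grip_width: 0.0081
```

```bash
python3 -c "
from h import *
for _ in range(1):
    rep()
shot('scene','h11',(190,180,390,330),4)"
```

```text
t 13.08 pos [ 0.5172 -0.0581  0.1343] tray [ -71.1 -261.2  134.3] yaw 7.2 tilt 0.04 F [ 0.3  2.1 -4.4] w 0.0081
```

View pics/h11.png

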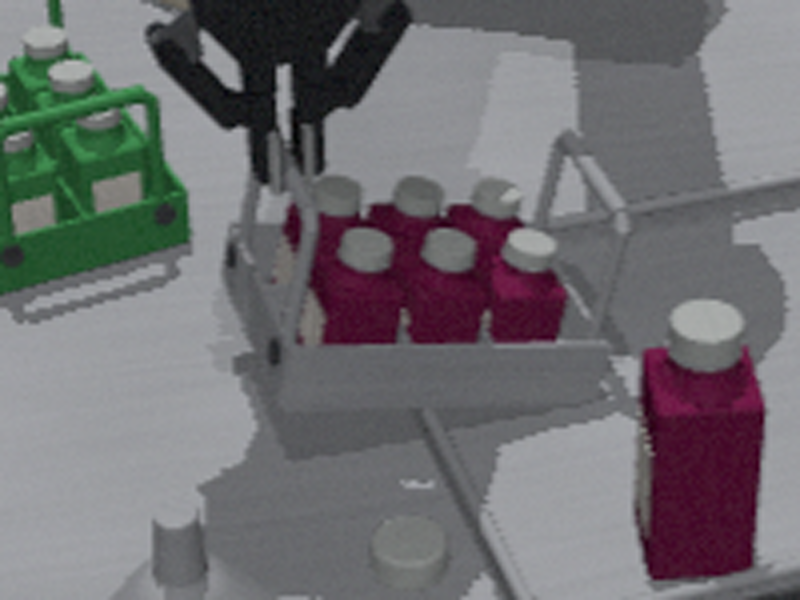

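Fz is now -4.4 N, so the nose is on the tray floor and the hand carries the trailing end. I push on along the computed path.

{"api": "jog_arm", "payload": {"rows": [{"hand": 0, "dx": 0, "dy": 0.3, "dz": 0.5, "ax": 0, "ay": 0, "az": 0}, {"hand": 0, "dx": 0, "dy": 0.25, "dz": 0.6, "ax": 0, "ay": 0, "az": 0}, {"hand": 0, "dx": 0, "dy": 0.25, "dz": 0.7, "ax": 0, "ay": 0, "az": 0}, {"hand": 0, "dx": 0, "dy": 0.2, "dz": 0.8, "ax": 0, "ay": 0, "az": 0}, {"hand": 0, "dx": 0, "dy": 0.18, "dz": 0.8, "ax": 0, "ay": 0, "az": 0}]}}

```text
time_s: 13.55
position: [0.5145, -0.0252, 0.1241]
tool_rot: [[0.992, 0.004, -0.125], [0.125, -0.002, 0.992], [0.004, -1.0, -0.003]]
ft_force: [-0.1, -4.1, 6.4]
grip_width: 0.0086
```

```bash
python3 -c "
from h import *
rep()
shot('scene','i1',(190,180,390,330),4)"
```

```text
t 13.55 pos [ 0.5145 -0.0252  0.1241] tray [ -69.7 -228.3  124.1] yaw 7.17 tilt -0.17 F [-0.1 -4.1  6.4] w 0.0086
```

View pics/i1.png

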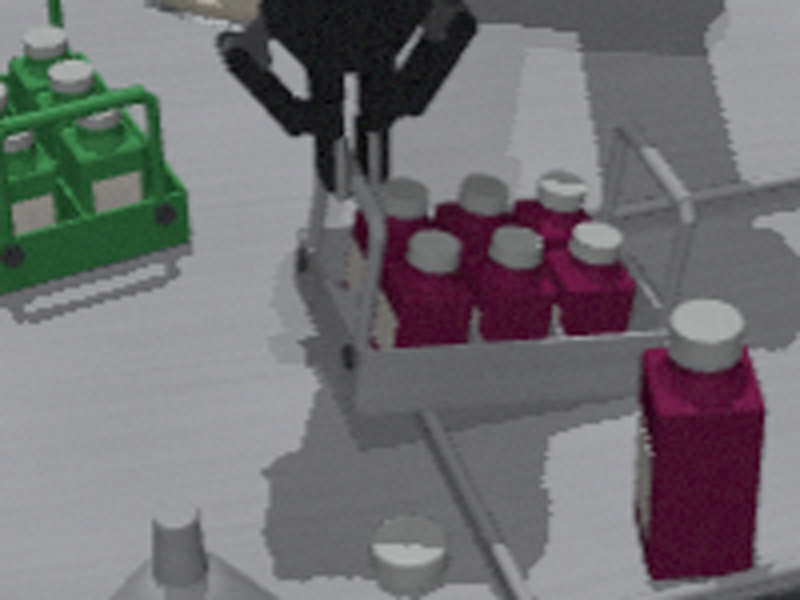

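{"api": "jog_arm", "payload": {"rows": [{"hand": 0, "dx": 0, "dy": 0.0, "dz": 0.8, "ax": 0, "ay": 0, "az": 0}, {"hand": 0, "dx": 0, "dy": 0.05, "dz": 0.8, "ax": 0, "ay": 0, "az": 0}, {"hand": 0, "dx": 0, "dy": 0.08, "dz": 0.8, "ax": 0, "ay": 0, "az": 0}, {"hand": 0, "dx": 0, "dy": 0.05, "dz": 0.8, "ax": 0, "ay": 0, "az": 0}, {"hand": 0, "dx": 0, "dy": 0.0, "dz": 0.8, "ax": 0, "ay": 0, "az": 0}]}}

```text
time_s: 14.02
position: [0.5079, 0.016, 0.1208]
tool_rot: [[0.992, -0.001, -0.125], [0.125, 0.0, 0.992], [-0.001, -1.0, 0.0]]
ft_force: [0.4, -1.7, 0.1]
grip_width: 0.0088
```

```bash
python3 -c "
from h import *
rep()
shot('scene','i2',(190,180,390,330),4)"
```

```text
t 14.02 pos [0.5079 0.016  0.1208] tray [ -71.  -186.6  120.8] yaw 7.2 tilt 0.01 F [ 0.4 -1.7  0.1] w 0.0088
```

View pics/i2.png

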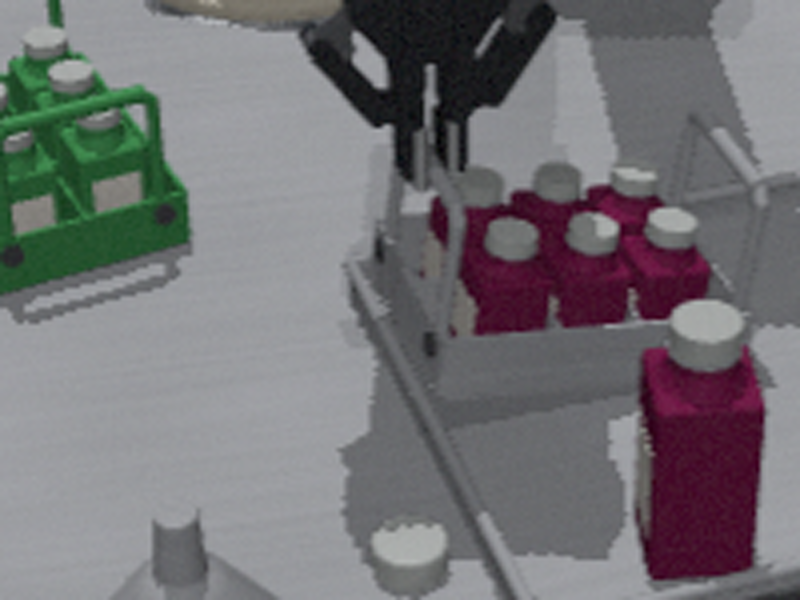

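{"api": "jog_arm", "payload": {"rows": [{"hand": 0, "dx": 0, "dy": -0.1, "dz": 0.4, "ax": 0, "ay": 0, "az": 0}, {"hand": 0, "dx": 0, "dy": 0.0, "dz": 0.6, "ax": 0, "ay": 0, "az": 0}, {"hand": 0, "dx": 0, "dy": 0.0, "dz": 0.6, "ax": 0, "ay": 0, "az": 0}, {"hand": 0, "dx": 0, "dy": 0.0, "dz": 0, "ax": 0, "ay": 0, "az": 0}, {"hand": 0, "dx": 0, "dy": 0.0, "dz": 0, "ax": 0, "ay": 0, "az": 0}]}}

```text
time_s: 14.48
position: [0.5058, 0.0317, 0.1217]
tool_rot: [[0.992, -0.001, -0.126], [0.126, 0.001, 0.992], [-0.001, -1.0, 0.001]]
ft_force: [-0.1, 1.0, -3.3]
grip_width: 0.0085
```

```bash
python3 -c "
from h import *
rep()
shot('scene','i3',(190,180,390,330),4)"
```

```text
t 14.48 pos [0.5058 0.0317 0.1217] tray [ -71.1 -170.8  121.7] yaw 7.22 tilt 0.06 F [-0.1  1.  -3.3] w 0.0085
```

View pics/i3.png

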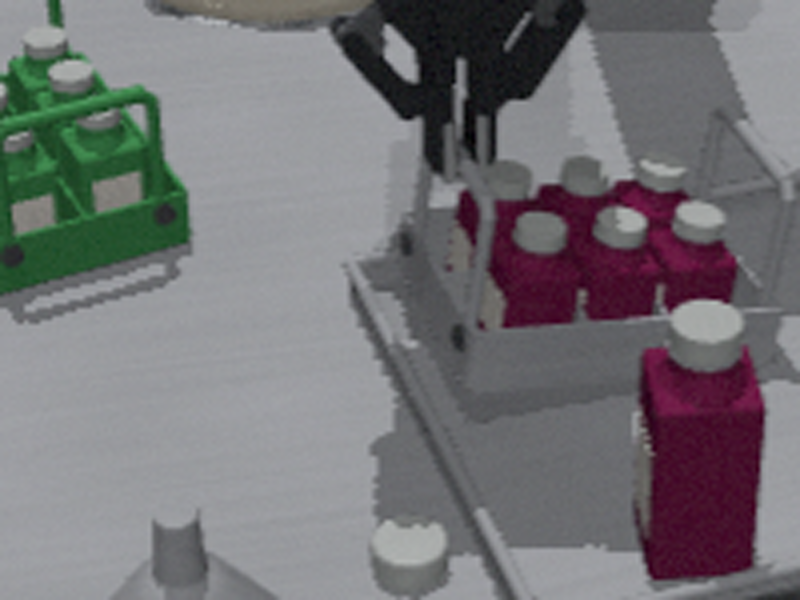

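The rear is past the bead and the hand carries half the weight. I lower it gently.

{"api": "jog_arm", "payload": {"rows": [{"hand": 0, "dx": 0, "dy": 0.25, "dz": 0.05, "ax": 0, "ay": 0, "az": 0}, {"hand": 0, "dx": 0, "dy": 0.3, "dz": 0.05, "ax": 0, "ay": 0, "az": 0}, {"hand": 0, "dx": 0, "dy": 0.3, "dz": 0.05, "ax": 0, "ay": 0, "az": 0}, {"hand": 0, "dx": 0, "dy": 0.3, "dz": 0.05, "ax": 0, "ay": 0, "az": 0}, {"hand": 0, "dx": 0, "dy": 0.25, "dz": 0.05, "ax": 0, "ay": 0, "az": 0}]}}

```text
time_s: 14.95
position: [0.5059, 0.0333, 0.1077]
tool_rot: [[0.992, -0.0, -0.125], [0.125, -0.0, 0.992], [-0.0, -1.0, -0.0]]
ft_force: [-0.1, -1.8, 0.4]
grip_width: 0.0086
```

{"api": "jog_arm", "payload": {"rows": [{"hand": 0, "dx": 0, "dy": 0.2, "dz": 0.05, "ax": 0, "ay": 0, "az": 0}, {"hand": 0, "dx": 0, "dy": 0.2, "dz": 0.05, "ax": 0, "ay": 0, "az": 0}, {"hand": 0, "dx": 0, "dy": 0.15, "dz": 0.05, "ax": 0, "ay": 0, "az": 0}, {"hand": 0, "dx": 0, "dy": 0.1, "dz": 0, "ax": 0, "ay": 0, "az": 0}, {"hand": 0, "dx": 0, "dy": 0.1, "dz": 0, "ax": 0, "ay": 0, "az": 0}]}}

```text
time_s: 15.37
position: [0.5057, 0.035, 0.1004]
tool_rot: [[0.992, 0.0, -0.125], [0.125, -0.0, 0.992], [0.0, -1.0, -0.0]]
ft_force: [0.9, -2.3, -0.5]
grip_width: 0.0088
```

```bash
python3 -c "
from h import *
rep()
shot('scene','i4',(190,180,390,330),4)"
```

```text
t 15.37 pos [0.5057 0.035  0.1004] tray [ -70.8 -167.4  100.4] yaw 7.2 tilt -0.0 F [ 0.9 -2.3 -0.5] w 0.0088
```

View pics/i4.png

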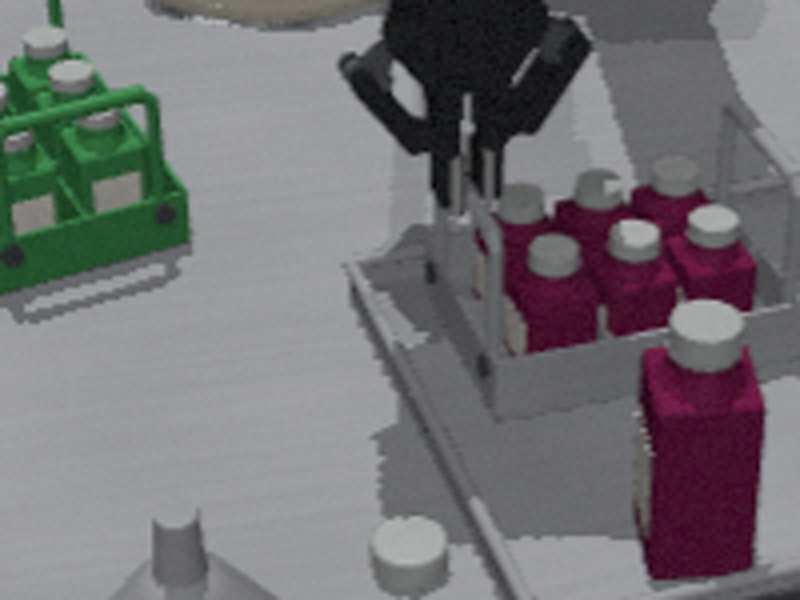

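{"api": "jog_arm", "payload": {"rows": [{"hand": 0, "dx": 0, "dy": 0.1, "dz": 0, "ax": 0, "ay": 0, "az": 0}, {"hand": 0, "dx": 0, "dy": 0.1, "dz": 0, "ax": 0, "ay": 0, "az": 0}, {"hand": 0, "dx": 0, "dy": 0, "dz": 0, "ax": 0, "ay": 0, "az": 0}, {"hand": 0, "dx": 0, "dy": 0, "dz": 0, "ax": 0, "ay": 0, "az": 0}, {"hand": 0, "dx": 0, "dy": 0, "dz": 0, "ax": 0, "ay": 0, "az": 0}]}}

```text
time_s: 15.83
position: [0.5057, 0.0351, 0.0985]
tool_rot: [[0.992, -0.0, -0.125], [0.125, 0.0, 0.992], [-0.0, -1.0, 0.0]]
ft_force: [0.5, -1.0, -1.7]
grip_width: 0.0086
```

```bash
python3 -c "
from h import *
rep()
shot('scene','i5',(190,180,390,330),4)"
```

```text
t 15.83 pos [0.5057 0.0351 0.0985] tray [ -70.9 -167.4   98.5] yaw 7.19 tilt 0.01 F [ 0.5 -1.  -1.7] w 0.0086
```

View pics/i5.png

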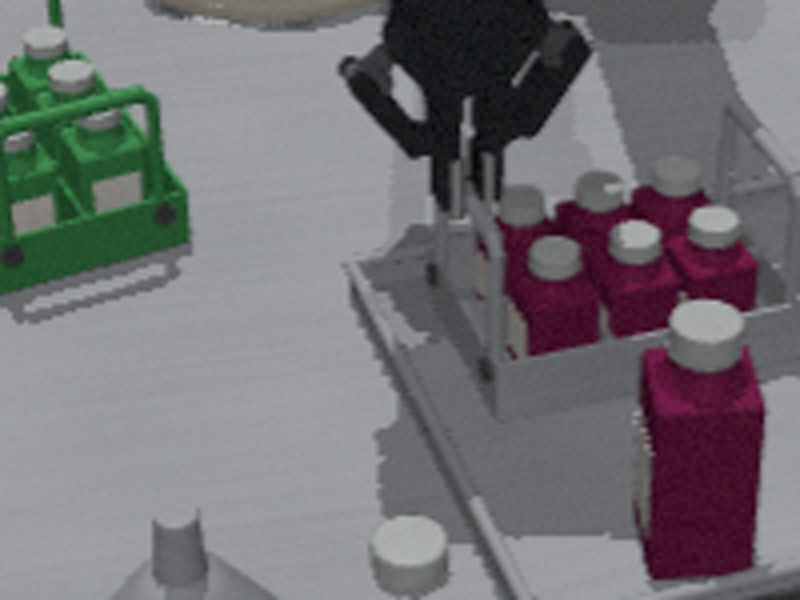

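```bash
python3 -c "
from h import *
P=proj('scene',[wf([-10,-171.4,3]),wf([-10,-171.4,8])]); print((P-[190,180])*4)
q=onz('scene',[[190+500/4,180+418/4]],.003)[0];print(tf(q))
P=proj('scene',[wf([-10,-171.4+172,3])]); print((P-[190,180])*4)
"
```

```text
[[492.5370461  423.78084524]
 [492.58231473 416.28424677]]
[ -13.29946255 -166.11908511    3.        ]
[[792.19488757 359.70759395]]
```

{"api": "jog_arm", "payload": {"rows": [{"hand": 0, "dx": 0, "dy": 0.1, "dz": 0, "ax": 0, "ay": 0, "az": 0}, {"hand": 0, "dx": 0, "dy": 0.1, "dz": 0, "ax": 0, "ay": 0, "az": 0}, {"hand": 0, "dx": 0, "dy": 0.1, "dz": 0, "ax": 0, "ay": 0, "az": 0}, {"hand": 0, "dx": 0, "dy": 0, "dz": 0, "ax": 0, "ay": 0, "az": 0}, {"hand": 0, "dx": 0, "dy": 0, "dz": 0, "ax": 0, "ay": 0, "az": 0}]}}

```text
time_s: 16.3
position: [0.506, 0.0349, 0.0977]
tool_rot: [[0.992, 0.002, -0.126], [0.126, -0.001, 0.992], [0.002, -1.0, -0.001]]
ft_force: [-5.9, -1.2, 21.3]
grip_width: 0.0086
```

```bash
python3 -c "
from h import *
rep()
shot('scene','i6',(190,180,390,330),4)"
```

```text
t 16.3 pos [0.506  0.0349 0.0977] tray [ -70.6 -167.6   97.7] yaw 7.21 tilt -0.06 F [-5.9 -1.2 21.3] w 0.0086
```

View pics/i6.png

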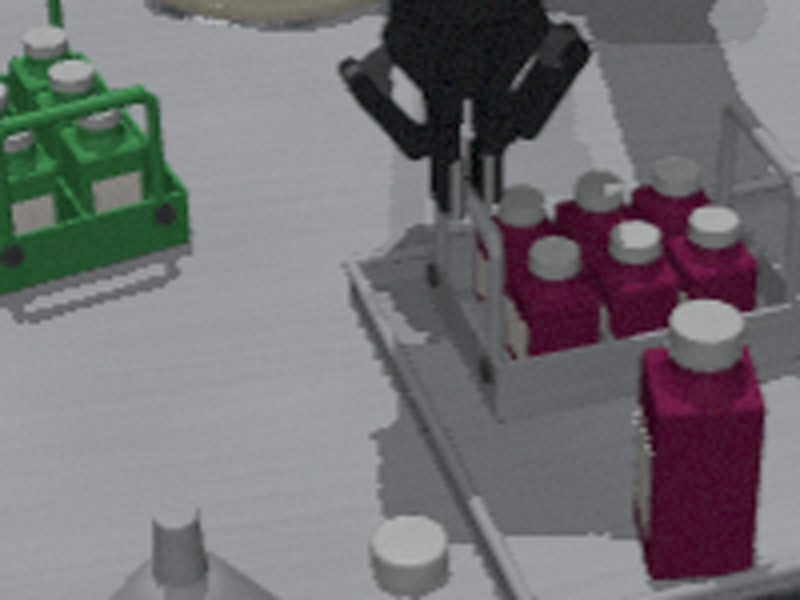

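The Fz rise to +21 N shows it sits flat on the floor. I relieve that press and push on along the lane.

{"api": "jog_arm", "payload": {"rows": [{"hand": 0, "dx": 0, "dy": -0.15, "dz": 0.1, "ax": 0, "ay": 0, "az": 0}, {"hand": 0, "dx": 0, "dy": -0.05, "dz": 0.3, "ax": 0, "ay": 0, "az": 0}, {"hand": 0, "dx": 0, "dy": 0, "dz": 0.6, "ax": 0, "ay": 0, "az": 0}, {"hand": 0, "dx": 0, "dy": 0, "dz": 0.8, "ax": 0, "ay": 0, "az": 0}, {"hand": 0, "dx": 0, "dy": 0, "dz": 0.8, "ax": 0, "ay": 0, "az": 0}]}}

```text
time_s: 16.77
position: [0.5028, 0.0613, 0.0978]
tool_rot: [[0.992, 0.001, -0.125], [0.125, -0.001, 0.992], [0.001, -1.0, -0.001]]
ft_force: [1.0, -4.8, 4.9]
grip_width: 0.0087
```

{"api": "jog_arm", "payload": {"rows": [{"hand": 0, "dx": 0, "dy": 0, "dz": 0.8, "ax": 0, "ay": 0, "az": 0}, {"hand": 0, "dx": 0, "dy": 0, "dz": 0.8, "ax": 0, "ay": 0, "az": 0}, {"hand": 0, "dx": 0, "dy": 0, "dz": 0.8, "ax": 0, "ay": 0, "az": 0}, {"hand": 0, "dx": 0, "dy": 0, "dz": 0.8, "ax": 0, "ay": 0, "az": 0}, {"hand": 0, "dx": 0, "dy": 0, "dz": 0.8, "ax": 0, "ay": 0, "az": 0}]}}

```text
time_s: 17.18
position: [0.4976, 0.1014, 0.0978]
tool_rot: [[0.992, 0.001, -0.126], [0.126, -0.0, 0.992], [0.001, -1.0, -0.001]]
ft_force: [1.0, -4.4, 5.1]
grip_width: 0.0084
```

```bash
python3 -c "
from h import *
rep()
shot('scene','i7',(260,180,460,330),4)
shot('top','i8',(160,150,360,300),4)"
```

```text
t 17.18 pos [0.4976 0.1014 0.0978] tray [ -70.6 -100.6   97.8] yaw 7.23 tilt -0.03 F [ 1.  -4.4  5.1] w 0.0084
```

View pics/i7.png

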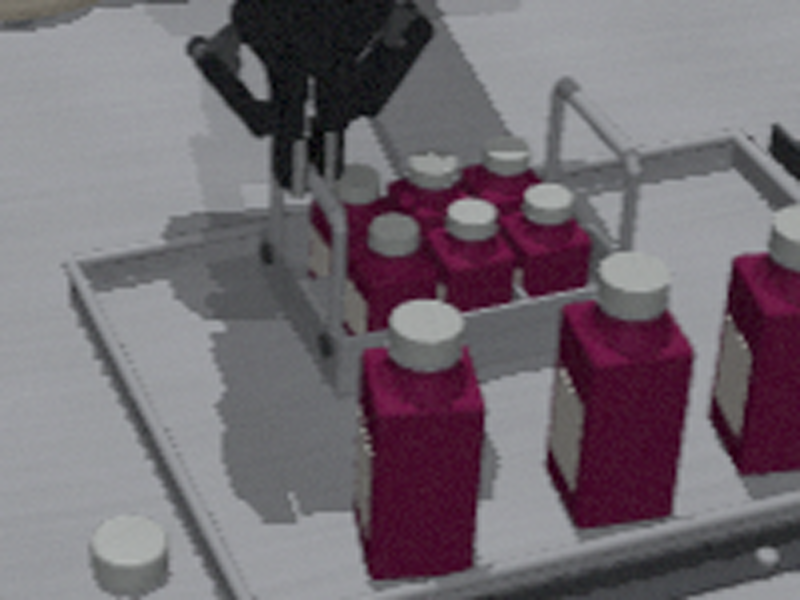

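View pics/i8.png

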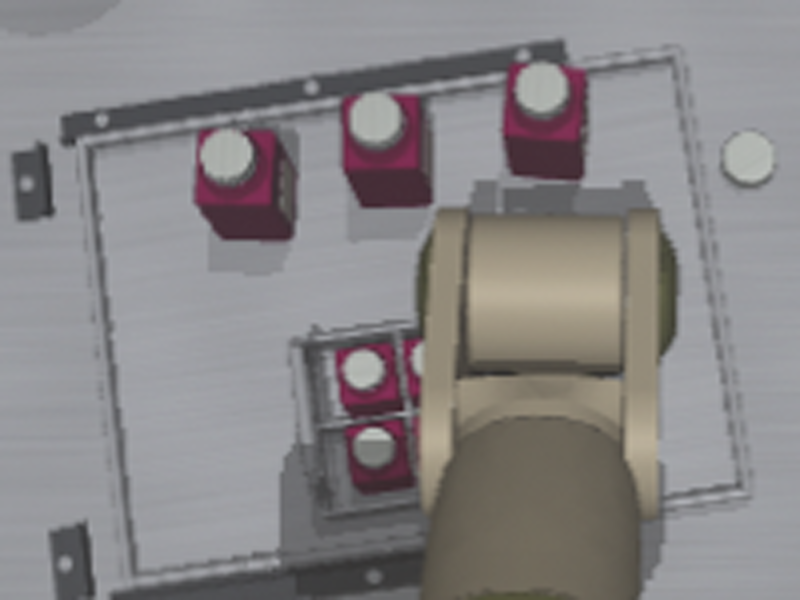

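{"api": "jog_arm", "payload": {"rows": [{"hand": 0, "dx": 0, "dy": 0, "dz": 0.8, "ax": 0, "ay": 0, "az": 0}, {"hand": 0, "dx": 0, "dy": 0, "dz": 0.8, "ax": 0, "ay": 0, "az": 0}, {"hand": 0, "dx": 0, "dy": 0, "dz": 0.8, "ax": 0, "ay": 0, "az": 0}, {"hand": 0, "dx": 0, "dy": 0, "dz": 0.8, "ax": 0, "ay": 0, "az": 0}, {"hand": 0, "dx": 0, "dy": 0, "dz": 0.8, "ax": 0, "ay": 0, "az": 0}]}}

```text
time_s: 17.7
position: [0.4924, 0.141, 0.0978]
tool_rot: [[0.992, 0.001, -0.126], [0.126, -0.0, 0.992], [0.001, -1.0, -0.001]]
ft_force: [0.6, -5.9, 6.0]
grip_width: 0.0081
```

{"api": "jog_arm", "payload": {"rows": [{"hand": 0, "dx": 0, "dy": 0, "dz": 0.8, "ax": 0, "ay": 0, "az": 0}, {"hand": 0, "dx": 0, "dy": 0, "dz": 0.8, "ax": 0, "ay": 0, "az": 0}, {"hand": 0, "dx": 0, "dy": 0, "dz": 0.8, "ax": 0, "ay": 0, "az": 0}, {"hand": 0, "dx": 0, "dy": 0, "dz": 0.8, "ax": 0, "ay": 0, "az": 0}, {"hand": 0, "dx": 0, "dy": 0, "dz": 0.8, "ax": 0, "ay": 0, "az": 0}]}}

```text
time_s: 18.12
position: [0.4873, 0.1807, 0.0978]
tool_rot: [[0.992, 0.001, -0.126], [0.126, -0.0, 0.992], [0.0, -1.0, -0.0]]
ft_force: [0.1, -4.5, 6.0]
grip_width: 0.0087
```

{"api": "jog_arm", "payload": {"rows": [{"hand": 0, "dx": 0, "dy": 0, "dz": 0.8, "ax": 0, "ay": 0, "az": 0}, {"hand": 0, "dx": 0, "dy": 0, "dz": 0.7, "ax": 0, "ay": 0, "az": 0}, {"hand": 0, "dx": 0, "dy": 0, "dz": 0.6, "ax": 0, "ay": 0, "az": 0}, {"hand": 0, "dx": 0, "dy": 0, "dz": 0.5, "ax": 0, "ay": 0, "az": 0}, {"hand": 0, "dx": 0, "dy": 0, "dz": 0.3, "ax": 0, "ay": 0, "az": 0}]}}

```text
time_s: 18.53
position: [0.4835, 0.2096, 0.0978]
tool_rot: [[0.992, 0.0, -0.126], [0.126, -0.0, 0.992], [0.0, -1.0, -0.0]]
ft_force: [0.7, -3.9, 5.9]
grip_width: 0.0088
```

```bash
python3 -c "
from h import *
rep()
shot('scene','j1',(330,160,530,310),4)
shot('top','j2',(160,150,360,300),4)"
```

```text
t 18.53 pos [0.4835 0.2096 0.0978] tray [-70.9   8.5  97.8] yaw 7.25 tilt -0.02 F [ 0.7 -3.9  5.9] w 0.0088
```

View pics/j1.png

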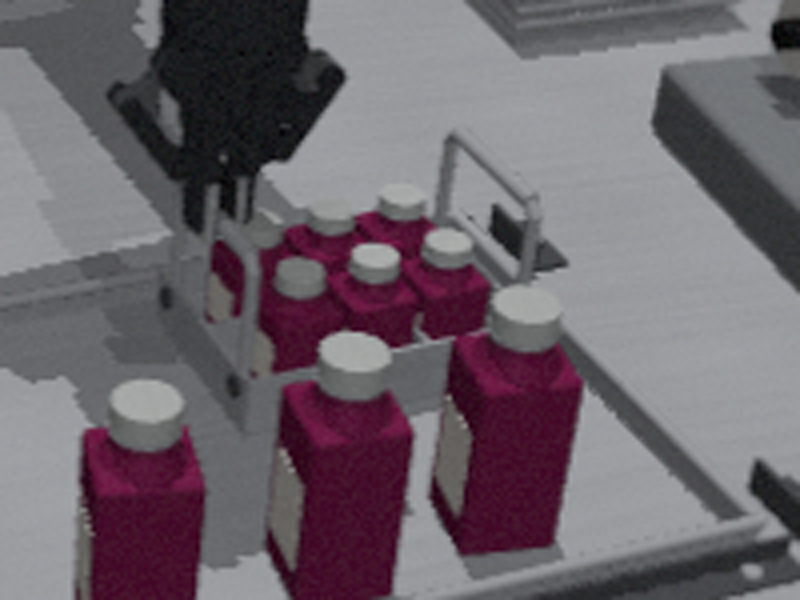

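View pics/j2.png

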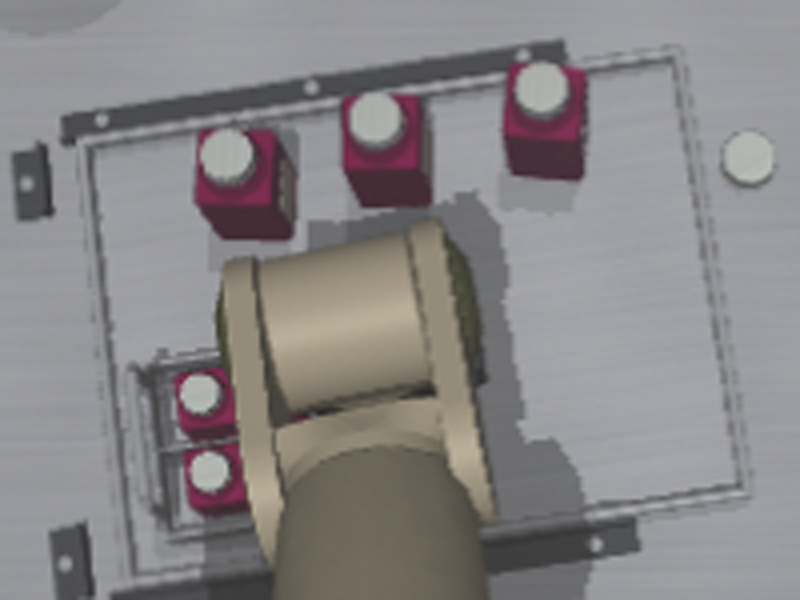

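{"api": "jog_arm", "payload": {"rows": [{"hand": 0, "dx": 0, "dy": 0, "dz": 0.3, "ax": 0, "ay": 0, "az": 0}, {"hand": 0, "dx": 0, "dy": 0, "dz": 0.3, "ax": 0, "ay": 0, "az": 0}, {"hand": 0, "dx": 0, "dy": 0, "dz": 0.3, "ax": 0, "ay": 0, "az": 0}, {"hand": 0, "dx": 0, "dy": 0, "dz": 0.3, "ax": 0, "ay": 0, "az": 0}, {"hand": 0, "dx": 0, "dy": 0, "dz": 0.2, "ax": 0, "ay": 0, "az": 0}]}}

```text
time_s: 19.05
position: [0.4818, 0.2232, 0.0978]
tool_rot: [[0.992, 0.0, -0.126], [0.126, -0.0, 0.992], [0.0, -1.0, -0.0]]
ft_force: [0.7, -4.7, 5.0]
grip_width: 0.0089
```

{"api": "jog_arm", "payload": {"rows": [{"hand": 0, "dx": 0, "dy": 0, "dz": 0.15, "ax": 0, "ay": 0, "az": 0}, {"hand": 0, "dx": 0, "dy": 0, "dz": 0.15, "ax": 0, "ay": 0, "az": 0}, {"hand": 0, "dx": 0, "dy": 0, "dz": 0.15, "ax": 0, "ay": 0, "az": 0}, {"hand": 0, "dx": 0, "dy": 0, "dz": 0.15, "ax": 0, "ay": 0, "az": 0}, {"hand": 0, "dx": 0, "dy": 0, "dz": 0.15, "ax": 0, "ay": 0, "az": 0}]}}

```text
time_s: 19.47
position: [0.4809, 0.2305, 0.0978]
tool_rot: [[0.992, 0.0, -0.126], [0.126, -0.0, 0.992], [0.0, -1.0, -0.0]]
ft_force: [1.4, -5.8, 6.5]
grip_width: 0.0089
```

{"api": "jog_arm", "payload": {"rows": [{"hand": 0, "dx": 0, "dy": 0, "dz": 0.1, "ax": 0, "ay": 0, "az": 0}, {"hand": 0, "dx": 0, "dy": 0, "dz": 0.1, "ax": 0, "ay": 0, "az": 0}, {"hand": 0, "dx": 0, "dy": 0, "dz": 0.1, "ax": 0, "ay": 0, "az": 0}, {"hand": 0, "dx": 0, "dy": 0, "dz": 0.1, "ax": 0, "ay": 0, "az": 0}, {"hand": 0, "dx": 0, "dy": 0, "dz": 0.1, "ax": 0, "ay": 0, "az": 0}]}}

```text
time_s: 19.88
position: [0.4802, 0.2354, 0.0978]
tool_rot: [[0.992, 0.0, -0.126], [0.126, -0.0, 0.992], [0.0, -1.0, -0.0]]
ft_force: [1.3, -4.7, 5.4]
grip_width: 0.0088
```

```bash
python3 -c "
from h import *
rep()
shot('top','j3',(160,150,360,300),4)"
```

```text
t 19.88 pos [0.4802 0.2354 0.0978] tray [-71.   34.5  97.8] yaw 7.22 tilt -0.03 F [ 1.3 -4.7  5.4] w 0.0088
```

View pics/j3.png

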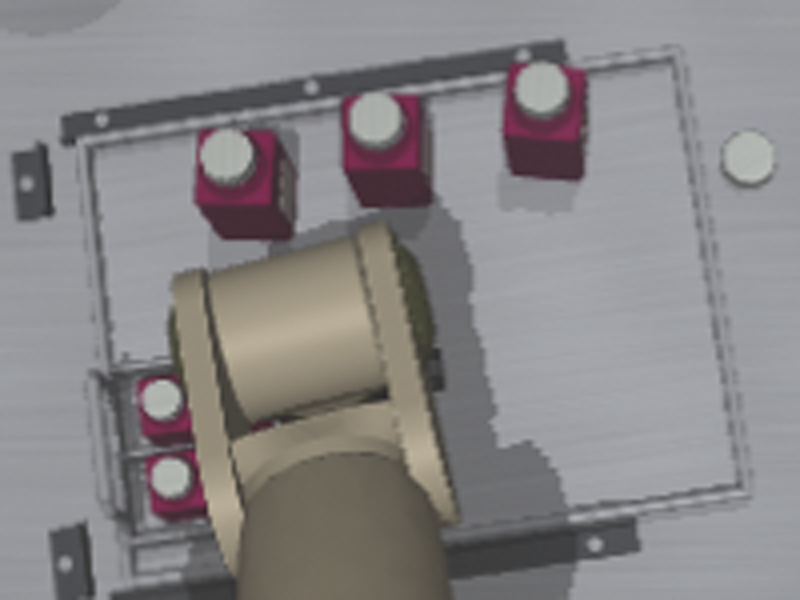

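{"api": "jog_arm", "payload": {"rows": [{"hand": 0, "dx": 0, "dy": 0, "dz": 0.1, "ax": 0, "ay": 0, "az": 0}, {"hand": 0, "dx": 0, "dy": 0, "dz": 0.1, "ax": 0, "ay": 0, "az": 0}, {"hand": 0, "dx": 0, "dy": 0, "dz": 0.1, "ax": 0, "ay": 0, "az": 0}, {"hand": 0, "dx": 0, "dy": 0, "dz": 0.1, "ax": 0, "ay": 0, "az": 0}, {"hand": 0, "dx": 0, "dy": 0, "dz": 0.1, "ax": 0, "ay": 0, "az": 0}]}}

```text
time_s: 20.35
position: [0.4796, 0.2398, 0.0978]
tool_rot: [[0.992, 0.0, -0.126], [0.126, -0.002, 0.992], [0.0, -1.0, -0.002]]
ft_force: [0.2, -8.5, 6.5]
grip_width: 0.0087
```

{"api": "jog_arm", "payload": {"rows": [{"hand": 0, "dx": 0, "dy": 0, "dz": 0.1, "ax": 0, "ay": 0, "az": 0}, {"hand": 0, "dx": 0, "dy": 0, "dz": 0.1, "ax": 0, "ay": 0, "az": 0}, {"hand": 0, "dx": 0, "dy": 0, "dz": 0.1, "ax": 0, "ay": 0, "az": 0}, {"hand": 0, "dx": 0, "dy": 0, "dz": 0.1, "ax": 0, "ay": 0, "az": 0}, {"hand": 0, "dx": 0, "dy": 0, "dz": 0.1, "ax": 0, "ay": 0, "az": 0}]}}

```text
time_s: 20.77
position: [0.479, 0.2448, 0.0978]
tool_rot: [[0.992, 0.0, -0.126], [0.126, -0.002, 0.992], [0.0, -1.0, -0.002]]
ft_force: [1.7, -8.3, 7.0]
grip_width: 0.0085
```

```bash
python3 -c "
from h import *
rep()"
```

```text
t 20.77 pos [0.479  0.2448 0.0978] tray [-71.   44.   97.8] yaw 7.23 tilt -0.09 F [ 1.7 -8.3  7. ] w 0.0085
```

Push force rose from 5 to 8.4 N, so the carrier's leading end is against the far end and the tray is sliding. I continue in small steps to feel for the stops.

{"api": "jog_arm", "payload": {"rows": [{"hand": 0, "dx": 0, "dy": 0, "dz": 0.03, "ax": 0, "ay": 0, "az": 0}, {"hand": 0, "dx": 0, "dy": 0, "dz": 0.03, "ax": 0, "ay": 0, "az": 0}, {"hand": 0, "dx": 0, "dy": 0, "dz": 0.03, "ax": 0, "ay": 0, "az": 0}, {"hand": 0, "dx": 0, "dy": 0, "dz": 0.03, "ax": 0, "ay": 0, "az": 0}, {"hand": 0, "dx": 0, "dy": 0, "dz": 0, "ax": 0, "ay": 0, "az": 0}]}}

```text
time_s: 21.18
position: [0.4789, 0.246, 0.0978]
tool_rot: [[0.992, 0.0, -0.126], [0.126, -0.001, 0.992], [0.0, -1.0, -0.001]]
ft_force: [0.6, -7.0, 6.4]
grip_width: 0.0086
```

{"api": "jog_arm", "payload": {"rows": [{"hand": 0, "dx": 0, "dy": 0, "dz": 0.03, "ax": 0, "ay": 0, "az": 0}, {"hand": 0, "dx": 0, "dy": 0, "dz": 0.03, "ax": 0, "ay": 0, "az": 0}, {"hand": 0, "dx": 0, "dy": 0, "dz": 0.03, "ax": 0, "ay": 0, "az": 0}, {"hand": 0, "dx": 0, "dy": 0, "dz": 0.03, "ax": 0, "ay": 0, "az": 0}, {"hand": 0, "dx": 0, "dy": 0, "dz": 0.03, "ax": 0, "ay": 0, "az": 0}]}}

```text
time_s: 21.6
position: [0.4787, 0.2474, 0.0978]
tool_rot: [[0.992, 0.0, -0.126], [0.126, -0.002, 0.992], [0.0, -1.0, -0.002]]
ft_force: [1.7, -8.3, 7.1]
grip_width: 0.0085
```

```bash
python3 -c "
from h import *
rep()
shot('top','j4',(160,180,230,310),4.6)
shot('scene','j5',(400,190,560,310),5)"
```

```text
t 21.6 pos [0.4787 0.2474 0.0978] tray [-71.   46.7  97.8] yaw 7.23 tilt -0.09 F [ 1.7 -8.3  7.1] w 0.0085
```

View pics/j4.png

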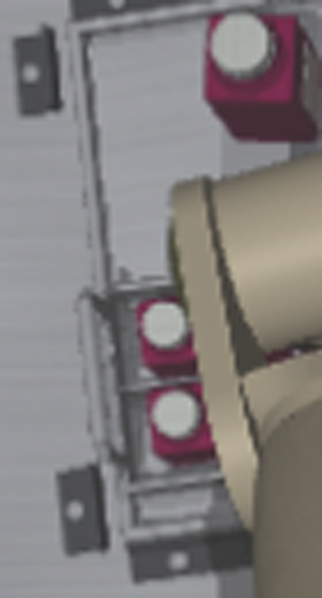

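View pics/j5.png

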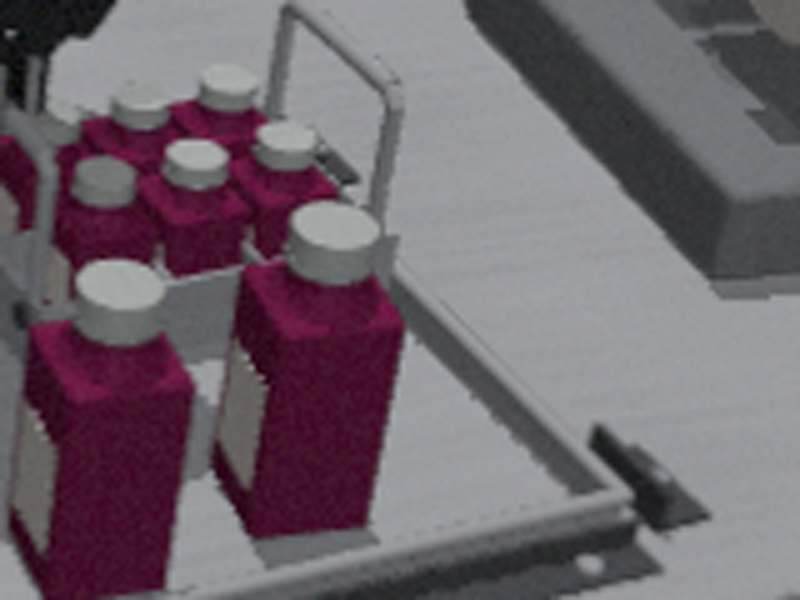

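{"api": "jog_arm", "payload": {"rows": [{"hand": 0, "dx": 0, "dy": 0, "dz": 0.04, "ax": 0, "ay": 0, "az": 0}, {"hand": 0, "dx": 0, "dy": 0, "dz": 0.04, "ax": 0, "ay": 0, "az": 0}, {"hand": 0, "dx": 0, "dy": 0, "dz": 0.04, "ax": 0, "ay": 0, "az": 0}, {"hand": 0, "dx": 0, "dy": 0, "dz": 0.04, "ax": 0, "ay": 0, "az": 0}, {"hand": 0, "dx": 0, "dy": 0, "dz": 0.04, "ax": 0, "ay": 0, "az": 0}]}}

```text
time_s: 22.12
position: [0.4784, 0.2494, 0.0978]
tool_rot: [[0.992, 0.0, -0.126], [0.126, -0.002, 0.992], [0.0, -1.0, -0.002]]
ft_force: [1.1, -8.3, 7.5]
grip_width: 0.0085
```

{"api": "jog_arm", "payload": {"rows": [{"hand": 0, "dx": 0, "dy": 0, "dz": 0.03, "ax": 0, "ay": 0, "az": 0}, {"hand": 0, "dx": 0, "dy": 0, "dz": 0.03, "ax": 0, "ay": 0, "az": 0}, {"hand": 0, "dx": 0, "dy": 0, "dz": 0.03, "ax": 0, "ay": 0, "az": 0}, {"hand": 0, "dx": 0, "dy": 0, "dz": 0.03, "ax": 0, "ay": 0, "az": 0}, {"hand": 0, "dx": 0, "dy": 0, "dz": 0.03, "ax": 0, "ay": 0, "az": 0}]}}

```text
time_s: 22.53
position: [0.4783, 0.2509, 0.0978]
tool_rot: [[0.992, 0.0, -0.126], [0.126, -0.002, 0.992], [0.0, -1.0, -0.002]]
ft_force: [0.9, -7.7, 6.4]
grip_width: 0.0086
```

{"api": "jog_arm", "payload": {"rows": [{"hand": 0, "dx": 0, "dy": 0, "dz": 0.03, "ax": 0, "ay": 0, "az": 0}, {"hand": 0, "dx": 0, "dy": 0, "dz": 0.03, "ax": 0, "ay": 0, "az": 0}, {"hand": 0, "dx": 0, "dy": 0, "dz": 0.03, "ax": 0, "ay": 0, "az": 0}, {"hand": 0, "dx": 0, "dy": 0, "dz": 0.03, "ax": 0, "ay": 0, "az": 0}, {"hand": 0, "dx": 0, "dy": 0, "dz": 0.03, "ax": 0, "ay": 0, "az": 0}]}}

```text
time_s: 22.95
position: [0.4781, 0.2524, 0.0978]
tool_rot: [[0.992, 0.0, -0.126], [0.126, -0.002, 0.992], [0.0, -1.0, -0.002]]
ft_force: [0.7, -8.2, 6.1]
grip_width: 0.0086
```

{"api": "jog_arm", "payload": {"rows": [{"hand": 0, "dx": 0, "dy": 0, "dz": 0.03, "ax": 0, "ay": 0, "az": 0}, {"hand": 0, "dx": 0, "dy": 0, "dz": 0.03, "ax": 0, "ay": 0, "az": 0}, {"hand": 0, "dx": 0, "dy": 0, "dz": 0.03, "ax": 0, "ay": 0, "az": 0}, {"hand": 0, "dx": 0, "dy": 0, "dz": 0.03, "ax": 0, "ay": 0, "az": 0}, {"hand": 0, "dx": 0, "dy": 0, "dz": 0.03, "ax": 0, "ay": 0, "az": 0}]}}

```text
time_s: 23.37
position: [0.4779, 0.2539, 0.0978]
tool_rot: [[0.992, 0.0, -0.126], [0.126, -0.002, 0.992], [0.0, -1.0, -0.002]]
ft_force: [1.5, -9.1, 6.3]
grip_width: 0.0088
```

{"api": "jog_arm", "payload": {"rows": [{"hand": 0, "dx": 0, "dy": 0, "dz": 0.03, "ax": 0, "ay": 0, "az": 0}, {"hand": 0, "dx": 0, "dy": 0, "dz": 0.03, "ax": 0, "ay": 0, "az": 0}, {"hand": 0, "dx": 0, "dy": 0, "dz": 0.03, "ax": 0, "ay": 0, "az": 0}, {"hand": 0, "dx": 0, "dy": 0, "dz": 0.03, "ax": 0, "ay": 0, "az": 0}, {"hand": 0, "dx": 0, "dy": 0, "dz": 0.03, "ax": 0, "ay": 0, "az": 0}]}}

```text
time_s: 23.78
position: [0.4777, 0.2553, 0.0978]
tool_rot: [[0.992, 0.0, -0.126], [0.126, -0.002, 0.992], [0.0, -1.0, -0.002]]
ft_force: [1.5, -8.7, 6.7]
grip_width: 0.0084
```

{"api": "jog_arm", "payload": {"rows": [{"hand": 0, "dx": 0, "dy": 0, "dz": 0.03, "ax": 0, "ay": 0, "az": 0}, {"hand": 0, "dx": 0, "dy": 0, "dz": 0.03, "ax": 0, "ay": 0, "az": 0}, {"hand": 0, "dx": 0, "dy": 0, "dz": 0.03, "ax": 0, "ay": 0, "az": 0}, {"hand": 0, "dx": 0, "dy": 0, "dz": 0.03, "ax": 0, "ay": 0, "az": 0}, {"hand": 0, "dx": 0, "dy": 0, "dz": 0.03, "ax": 0, "ay": 0, "az": 0}]}}

```text
time_s: 24.2
position: [0.4775, 0.2568, 0.0978]
tool_rot: [[0.992, 0.0, -0.126], [0.126, -0.002, 0.992], [0.0, -1.0, -0.002]]
ft_force: [0.3, -8.3, 6.8]
grip_width: 0.0088
```

{"api": "jog_arm", "payload": {"rows": [{"hand": 0, "dx": 0, "dy": 0, "dz": 0.03, "ax": 0, "ay": 0, "az": 0}, {"hand": 0, "dx": 0, "dy": 0, "dz": 0.03, "ax": 0, "ay": 0, "az": 0}, {"hand": 0, "dx": 0, "dy": 0, "dz": 0.03, "ax": 0, "ay": 0, "az": 0}, {"hand": 0, "dx": 0, "dy": 0, "dz": 0.03, "ax": 0, "ay": 0, "az": 0}, {"hand": 0, "dx": 0, "dy": 0, "dz": 0.03, "ax": 0, "ay": 0, "az": 0}]}}

```text
time_s: 24.62
position: [0.4773, 0.2583, 0.0978]
tool_rot: [[0.992, 0.0, -0.126], [0.126, -0.002, 0.992], [0.0, -1.0, -0.002]]
ft_force: [1.8, -8.2, 7.0]
grip_width: 0.0085
```

```bash
python3 -c "
from h import *
rep()
shot('top','j6',(160,180,230,310),4.6)
shot('scene','j7',(400,190,560,310),5)"
```

```text
t 24.62 pos [0.4773 0.2583 0.0978] tray [-71.   57.7  97.8] yaw 7.23 tilt -0.09 F [ 1.8 -8.2  7. ] w 0.0085
```

View pics/j6.png

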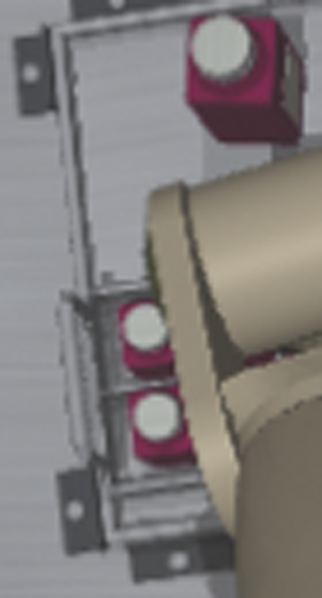

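View pics/j7.png

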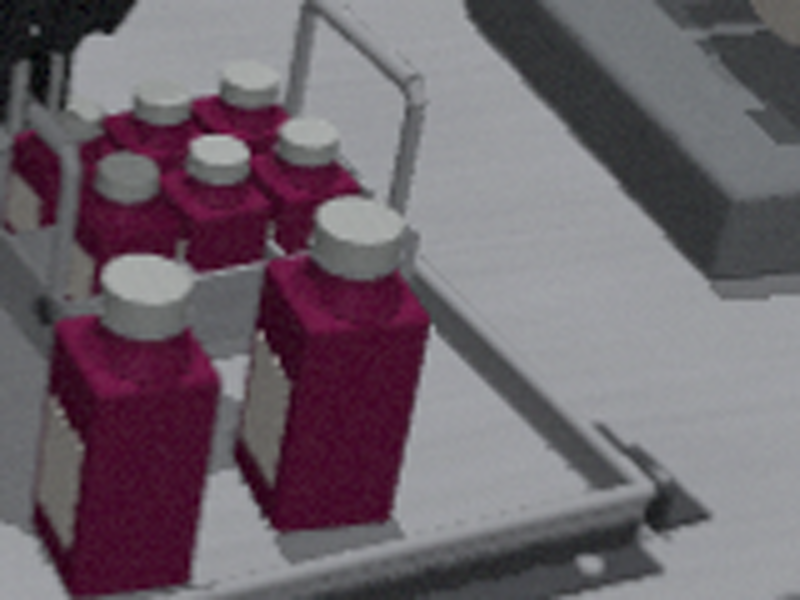

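The far bead is almost at the stops, at top crop about (58,60). I continue in 1 mm steps.

{"api": "jog_arm", "payload": {"rows": [{"hand": 0, "dx": 0, "dy": 0, "dz": 0.02, "ax": 0, "ay": 0, "az": 0}, {"hand": 0, "dx": 0, "dy": 0, "dz": 0.02, "ax": 0, "ay": 0, "az": 0}, {"hand": 0, "dx": 0, "dy": 0, "dz": 0.02, "ax": 0, "ay": 0, "az": 0}, {"hand": 0, "dx": 0, "dy": 0, "dz": 0.02, "ax": 0, "ay": 0, "az": 0}, {"hand": 0, "dx": 0, "dy": 0, "dz": 0.02, "ax": 0, "ay": 0, "az": 0}]}}

```text
time_s: 25.13
position: [0.4772, 0.2593, 0.0978]
tool_rot: [[0.992, 0.0, -0.126], [0.126, -0.002, 0.992], [0.0, -1.0, -0.002]]
ft_force: [2.3, -7.4, 6.7]
grip_width: 0.0087
```

{"api": "jog_arm", "payload": {"rows": [{"hand": 0, "dx": 0, "dy": 0, "dz": 0.02, "ax": 0, "ay": 0, "az": 0}, {"hand": 0, "dx": 0, "dy": 0, "dz": 0.02, "ax": 0, "ay": 0, "az": 0}, {"hand": 0, "dx": 0, "dy": 0, "dz": 0.02, "ax": 0, "ay": 0, "az": 0}, {"hand": 0, "dx": 0, "dy": 0, "dz": 0.02, "ax": 0, "ay": 0, "az": 0}, {"hand": 0, "dx": 0, "dy": 0, "dz": 0.02, "ax": 0, "ay": 0, "az": 0}]}}

```text
time_s: 25.55
position: [0.477, 0.2603, 0.0978]
tool_rot: [[0.992, 0.0, -0.126], [0.126, -0.002, 0.992], [0.0, -1.0, -0.002]]
ft_force: [0.7, -9.6, 6.2]
grip_width: 0.0082
```

{"api": "jog_arm", "payload": {"rows": [{"hand": 0, "dx": 0, "dy": 0, "dz": 0.02, "ax": 0, "ay": 0, "az": 0}, {"hand": 0, "dx": 0, "dy": 0, "dz": 0.02, "ax": 0, "ay": 0, "az": 0}, {"hand": 0, "dx": 0, "dy": 0, "dz": 0.02, "ax": 0, "ay": 0, "az": 0}, {"hand": 0, "dx": 0, "dy": 0, "dz": 0.02, "ax": 0, "ay": 0, "az": 0}, {"hand": 0, "dx": 0, "dy": 0, "dz": 0.02, "ax": 0, "ay": 0, "az": 0}]}}

```text
time_s: 25.97
position: [0.4769, 0.2604, 0.0978]
tool_rot: [[0.992, -0.0, -0.126], [0.126, -0.004, 0.992], [-0.0, -1.0, -0.004]]
ft_force: [1.8, -14.2, 8.0]
grip_width: 0.0087
```

Position now stands still and the force rose to 14 N: these are the stops. A little more brings it to about 18 N.

{"api": "jog_arm", "payload": {"rows": [{"hand": 0, "dx": 0, "dy": 0, "dz": 0.02, "ax": 0, "ay": 0, "az": 0}, {"hand": 0, "dx": 0, "dy": 0, "dz": 0.02, "ax": 0, "ay": 0, "az": 0}, {"hand": 0, "dx": 0, "dy": 0, "dz": 0.02, "ax": 0, "ay": 0, "az": 0}, {"hand": 0, "dx": 0, "dy": 0, "dz": 0, "ax": 0, "ay": 0, "az": 0}, {"hand": 0, "dx": 0, "dy": 0, "dz": 0, "ax": 0, "ay": 0, "az": 0}]}}

```text
time_s: 26.38
position: [0.4768, 0.2604, 0.0978]
tool_rot: [[0.992, -0.0, -0.126], [0.126, -0.005, 0.992], [-0.001, -1.0, -0.005]]
ft_force: [1.2, -15.4, 8.7]
grip_width: 0.0088
```

```bash
python3 -c "
from h import *
rep()
shot('scene','k1',(330,160,530,310),4)
rep()"
```

```text
t 26.38 pos [0.4768 0.2604 0.0978] tray [-71.2  59.8  97.8] yaw 7.23 tilt -0.26 F [  1.2 -15.4   8.7] w 0.0088
t 26.43 pos [0.4768 0.2604 0.0978] tray [-71.3  59.8  97.8] yaw 7.22 tilt -0.26 F [  1.5 -15.3   9. ] w 0.0085
```

View pics/k1.png

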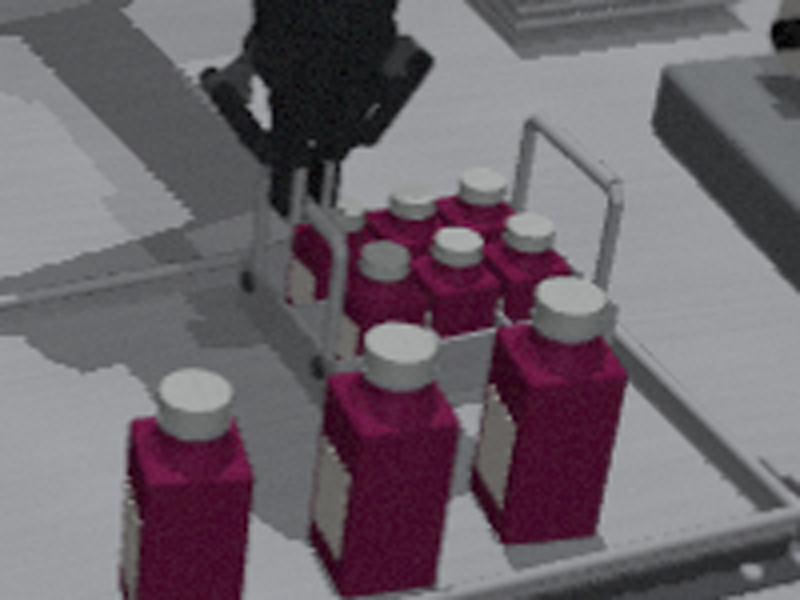

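{"api": "jog_arm", "payload": {"rows": [{"hand": 0, "dx": 0, "dy": 0, "dz": 0.02, "ax": 0, "ay": 0, "az": 0}, {"hand": 0, "dx": 0, "dy": 0, "dz": 0.02, "ax": 0, "ay": 0, "az": 0}, {"hand": 0, "dx": 0, "dy": 0, "dz": 0.02, "ax": 0, "ay": 0, "az": 0}, {"hand": 0, "dx": 0, "dy": 0, "dz": 0, "ax": 0, "ay": 0, "az": 0}, {"hand": 0, "dx": 0, "dy": 0, "dz": 0, "ax": 0, "ay": 0, "az": 0}]}}

```text
time_s: 26.85
position: [0.4768, 0.2604, 0.0978]
tool_rot: [[0.992, -0.0, -0.126], [0.126, -0.006, 0.992], [-0.001, -1.0, -0.006]]
ft_force: [0.8, -20.4, 9.6]
grip_width: 0.0085
```

{"api": "jog_arm", "payload": {"rows": [{"hand": 0, "dx": 0, "dy": 0, "dz": -0.01, "ax": 0, "ay": 0, "az": 0}, {"hand": 0, "dx": 0, "dy": 0, "dz": 0, "ax": 0, "ay": 0, "az": 0}, {"hand": 0, "dx": 0, "dy": 0, "dz": 0, "ax": 0, "ay": 0, "az": 0}, {"hand": 0, "dx": 0, "dy": 0, "dz": 0, "ax": 0, "ay": 0, "az": 0}, {"hand": 0, "dx": 0, "dy": 0, "dz": 0, "ax": 0, "ay": 0, "az": 0}]}}

```text
time_s: 27.27
position: [0.4768, 0.2604, 0.0978]
tool_rot: [[0.992, -0.0, -0.126], [0.126, -0.006, 0.992], [-0.001, -1.0, -0.005]]
ft_force: [0.3, -19.4, 9.5]
grip_width: 0.0086
```

About 19 N is held with no motion, so the tray stands firm. I ease off the force before opening.

{"api": "jog_arm", "payload": {"rows": [{"hand": 0, "dx": 0, "dy": 0, "dz": -0.05, "ax": 0, "ay": 0, "az": 0}, {"hand": 0, "dx": 0, "dy": -0.02, "dz": -0.05, "ax": 0, "ay": 0, "az": 0}, {"hand": 0, "dx": 0, "dy": -0.02, "dz": -0.05, "ax": 0, "ay": 0, "az": 0}, {"hand": 0, "dx": 0, "dy": -0.02, "dz": -0.02, "ax": 0, "ay": 0, "az": 0}, {"hand": 0, "dx": 0, "dy": 0, "dz": 0, "ax": 0, "ay": 0, "az": 0}]}}

```text
time_s: 27.68
position: [0.4766, 0.2603, 0.0978]
tool_rot: [[0.992, -0.001, -0.126], [0.126, -0.002, 0.992], [-0.002, -1.0, -0.002]]
ft_force: [1.4, -9.2, 3.0]
grip_width: 0.0088
```

{"api": "jog_arm", "payload": {"rows": [{"hand": 0, "dx": 0, "dy": 0, "dz": -0.04, "ax": 0, "ay": 0, "az": 0}, {"hand": 0, "dx": 0, "dy": 0, "dz": -0.04, "ax": 0, "ay": 0, "az": 0}, {"hand": 0, "dx": 0, "dy": -0.01, "dz": -0.02, "ax": 0, "ay": 0, "az": 0}, {"hand": 0, "dx": 0, "dy": 0, "dz": 0, "ax": 0, "ay": 0, "az": 0}, {"hand": 0, "dx": 0, "dy": 0, "dz": 0, "ax": 0, "ay": 0, "az": 0}]}}

```text
time_s: 28.1
position: [0.4766, 0.2602, 0.0978]
tool_rot: [[0.992, -0.002, -0.126], [0.126, 0.0, 0.992], [-0.002, -1.0, 0.0]]
ft_force: [-0.8, -2.1, 0.3]
grip_width: 0.0086
```

{"api": "jog_arm", "payload": {"rows": [{"hand": 0.15, "dx": 0, "dy": 0, "dz": 0, "ax": 0, "ay": 0, "az": 0}, {"hand": 0.3, "dx": 0, "dy": 0, "dz": 0, "ax": 0, "ay": 0, "az": 0}, {"hand": 0.45, "dx": 0, "dy": 0, "dz": 0, "ax": 0, "ay": 0, "az": 0}, {"hand": 0.5, "dx": 0, "dy": -1, "dz": 0, "ax": 0, "ay": 0, "az": 0}, {"hand": 0.5, "dx": 0, "dy": -2, "dz": 0, "ax": 0, "ay": 0, "az": 0}]}}

```text
time_s: 28.52
position: [0.4764, 0.2596, 0.1273]
tool_rot: [[0.992, -0.004, -0.125], [0.125, -0.001, 0.992], [-0.004, -1.0, -0.0]]
ft_force: [0.6, 0.2, -0.9]
grip_width: 0.0429
```

{"api": "jog_arm", "payload": {"rows": [{"hand": 0.5, "dx": 0, "dy": -3, "dz": 0, "ax": 0, "ay": 0, "az": 0}, {"hand": 0.5, "dx": 0, "dy": -3, "dz": 0, "ax": 0, "ay": 0, "az": 0}, {"hand": 0.5, "dx": 0, "dy": -3, "dz": -2, "ax": 0, "ay": 0, "az": 0}, {"hand": 0.5, "dx": 0, "dy": 0, "dz": -4, "ax": 0, "ay": 0, "az": 0}, {"hand": 0.5, "dx": 0, "dy": 0, "dz": -4, "ax": 0, "ay": 0, "az": 0}]}}

```text
time_s: 28.93
position: [0.4903, 0.1603, 0.2209]
tool_rot: [[0.992, 0.005, -0.128], [0.128, 0.001, 0.992], [0.005, -1.0, 0.0]]
ft_force: [0.9, 0.5, -0.5]
grip_width: 0.0425
```

{"api": "jog_arm", "payload": {"rows": [{"hand": 0.5, "dx": 0, "dy": 0, "dz": -4, "ax": 0, "ay": 0, "az": 0}, {"hand": 0.5, "dx": 0, "dy": 0, "dz": -4, "ax": 0, "ay": 0, "az": 0}, {"hand": 0.5, "dx": 0, "dy": 0, "dz": -4, "ax": 0, "ay": 0, "az": 0}, {"hand": 0.5, "dx": 0, "dy": 0, "dz": -4, "ax": 0, "ay": 0, "az": 0}, {"hand": 0.5, "dx": 0, "dy": 0, "dz": 0, "ax": 0, "ay": 0, "az": 0}]}}

```text
time_s: 29.35
position: [0.5108, -0.004, 0.2189]
tool_rot: [[0.993, 0.001, -0.119], [0.119, -0.002, 0.993], [0.001, -1.0, -0.002]]
ft_force: [-0.2, -1.0, 0.6]
grip_width: 0.0427
```

```bash
python3 -c "
from h import *
rep()
shot('scene','z1',(0,0,640,480),1.2)
shot('top','z2',(160,150,360,300),4)"
```

```text
t 29.35 pos [ 0.5108 -0.004   0.2189] tray [ -70.7 -206.7  218.9] yaw 6.85 tilt -0.11 F [-0.2 -1.   0.6] w 0.0427
```

View pics/z1.png

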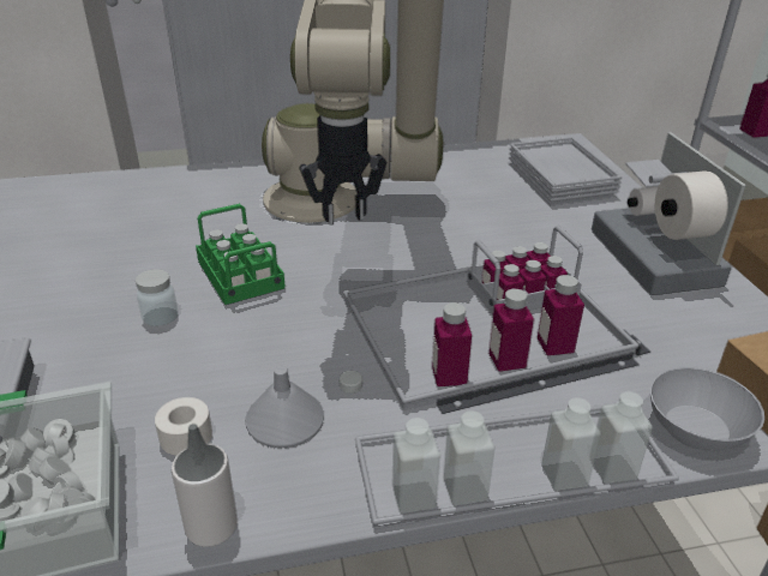

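View pics/z2.png

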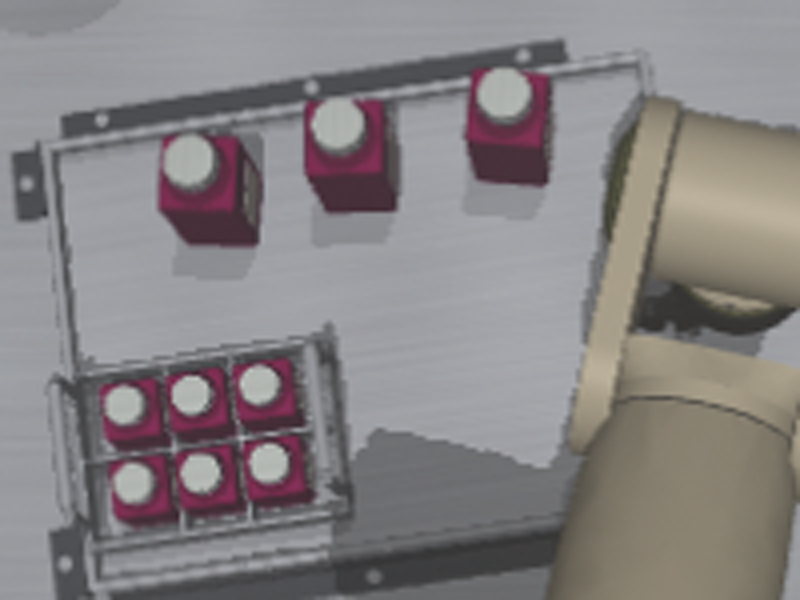

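Run:
```python
from h import *
c=np.array([[125,406],[191,396],[260,384],[133,483],[201,473],[269,464]])/4+[160,150]
P=onz("top",c,.083); T=np.array([tf(p) for p in P]); print(T.round(1),T.mean(0).round(1))
e=np.array([[46,145],[96,582]])/4+[160,150]; print([tf(p).round(1) for p in onz("top",e,.022)])
d=P[0]-P[2]+P[3]-P[5]; print(np.degrees(np.arctan2(-d[0],d[1])))
```

```text
[[-47.1 185.4  83. ]
 [-46.9 141.3  83. ]
 [-45.6  95.3  83. ]
 [-98.3 185.8  83. ]
 [-98.2 140.6  83. ]
 [-98.8  95.7  83. ]] [-72.5 140.7  83. ]
[array([156.4, 233.4,  22. ]), array([-151.6,  230.4,   22. ])]
7.5126721637982605
```

```bash
python3 -c "
from rig import job
print(job.close_job())"
```

```text
the job is handed in; nothing more can be done
None
```

The carrier is in the free lane of the tray, flat on the floor and square against the far end. The job was handed in at about 29 s of the 72 s allowed. The tray was pushed about 22 mm and stands against its stops.

**What I did**
- **Rest on the rim:** I gripped the leading bar, raised that end about 13° with the trailing end dragging on the bench, and turned it square to the tray. I set it down on the near rim and let go.
- **Over the rim:** I then gripped the trailing bar, pushed it over and tipped it under control until the nose touched the tray floor. Tilt stayed at about 14° either way by the path geometry. During the see-saw over the rim, for a second or two, only the bead bore it while the hand held the bar.
- **Into the tray:** I pushed on past the rim and lowered the rear gently.
- **Against the stops:** The tray slid at about 8 N, then stood still. I pressed to about 19–20 N; the highest reading was 20.4 N. I eased off to about 2 N before opening the hand.

**Last checks**
- The caps put the carrier's yaw at 7.5°, against 7.2° for the tray. It is centred at tray x = -72 mm, where the lane centre is -70 mm.
- The leading end lies within about 1 mm of the far bead's inner face.
- In the last pictures, the tray's far bead is at both stops. The other things stand as they did, and the hand is clear of everything.

**What did not go as planned**
- Setting the rear down, I overshot slightly and briefly pressed the carrier onto the tray floor with 21 N.
- The two cameras disagree by 2 to 5 mm on absolute position.
- I judged flatness from force and finger height, not from a separate measurement.

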